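Set refinished drawer fronts on the drying ramp

ROBOT

A 6-joint arm with a two-finger parallel gripper is mounted at the origin on the work surface. World frame = base frame: x ahead of the robot, y to its left, z up, the work surface at z = 0. Lengths are in m, angles in rad, forces in N, time in s.
With the tool pointing down it reaches from about 0.35 to 0.975 m from the base axis. Payload 4.9 kg.
Tool frame: the origin (TCP) lies midway between the tips of the shut fingers; the grasp point (between the pads) lies 19 mm behind it; z points along the fingers, y is the line along which they close (so a half turn about z gives the same grasp; the last joint's range is limited). The gripper opens to 85 mm and grips with 20 to 120 N. Pads are 22 mm wide; open, the fingers measure 114 mm over their backs; the gripper's body (76 mm by 85 mm) begins 54 mm behind the grasp point. The pads swing forward as they close: fully open they stand 13 mm farther back than shut.
Start: joints at [-1.287, 0.053, 1.613, -0, 1.476, -0.119], TCP at [0.245, -0.575, 0.231] pointing down, gripper open.
Joint ranges: [-3.01, 3.01], [-1.01, 2.22], [0.06, 2.58], [-1.02, 4.17], [0.09, 2.62], [-3.14, 3.14]. Speed limits (rad/s): [2.57, 2.57, 3.14, 3.14, 3.14, 3.14].

INTERFACE

Orientations are given as a unit quaternion [w, x, y, z].
In Python, from plant import manip gives the robot as it stands.
- The arm moves only by the tool move_arm, never from a script. Its argument "increments" is one flat list of numbers, 5 for each row, row after row: the shift along the tool's x, y, z in mm, then the turn about the tool's z in rad, then the opening, from 0 (shut) to 1 (fully open). In form: [tx, ty, tz, spin, jaw, tx, ty, tz, spin, jaw, ...]. A call has 1 to 8 rows; each row shifts and turns the commanded pose from where the row before left it, along the tool's axes as they then stand; what a row does not reach is not made up. A row lasts 1/12 s, in which the tool goes at most 41.7 mm and 7.16 degrees, less where a joint would pass 70% of its speed; a pose out of reach is approached as far as the arm can. A call with a gripper value outside its range is refused whole. The fingers move at their own pace and stop on an object; the grip force is fixed at half the most. Time passes only in rows, so rows that do not move let the fingers close. It gives the time, the measured TCP pose, the force, the opening and the grip force at its end, in the units of the state.
- manip.state(): the state, without advancing time (a new reading comes with each control period).
- manip.grab_frame(name): name is "scene" or "top" or "wrist"; returns a dict with "image" (400x640x3 uint8, blue, green, red), "fov_y" (degrees; the focal length in pixels is half the picture's height over the tangent of half this angle, whatever the lens; pixels are square), "cx", "cy" (the principal point, pixels), "eye" and "rotation" of the camera in the world; the wrist camera has in their place "T_tool_cam" (4x4, takes a point from camera to tool coordinates, whose origin is the TCP and whose axes are the flange's). Camera axes: x right, y down, z forward; pixel columns grow to the right and rows downward; lengths in m; the calibration is good to about 2 mm. The wrist camera is an equidistant fisheye: a pixel r from the principal point sees the ray r / f radians off the axis. A picture is of the moment at which its call begins: read the wrist's pose just before it. There is no depth.
- manip.job_done(): hands the job in; it is judged then, once.
The state is a dict: "time": time; "joint_pos": joint angles; "joint_vel": joint speeds; "joint_efforts": joint torques, N m; "tool_pos": TCP position; "tool_rot": TCP orientation; "contact_force": force on the tool from outside, world axes, zero at the start; "ft_torque": the same for the moment, N m; "gripper_width": opening from 0.0 (shut) to 1.0 (fully open); "grasp_force": force on a finger pad.
Only numpy, scipy, OpenCV 4.12 (cv2) and the standard library are available. Lean on these libraries where they do the work, as an engineer would, in place of code of your own. Each camera call takes 0.05 s, during which the arm holds its last target. There are 200 camera calls.

TASK

Put the freshly finished drawer fronts up to dry on the sloped ramp: both narrow fronts side by side behind the upper cleat and the tall front behind the lower cleat, in the place where one of the narrow fronts was wrongly left. Lay each one square, flat on the ramp with its pull up and its lower long edge resting against its cleat, not hanging over the ramp's ends, and let go without dropping it. Do not shift the plain panel that is already drying behind the lower cleat, nor the sanding block, the can and the jar.

Things in the scene. Friction and masses are not known exactly. Their poses are not given: they have to be found in the camera images.
- deck: sloped grey laminate top of the fixed drying ramp, 300 mm wide (y), tilted 28 degrees, rising away from the robot, with two dark wooden cleats across it. Origin on its surface, mid-width, at the lower cleat's upper face, where parts rest; x up the slope (surface from -30 to 185 mm), y along the cleats (ends at +-150 mm), z out of the surface. Slippery: a part let go slides down to the next cleat.
- upper_cleat (a point): point on the deck's surface, mid-width, at the upper cleat's upper face, where parts rest: 110 mm up the slope (deck x) from the deck's origin; same axes as the deck. Both cleats run the full 300 mm width, are 14 mm thick along the slope (below this face) and stand 12 mm off the surface.
- front_tall: tall wooden drawer front with a rail pull, 84 (height) x 130 x 16 mm, 0.15 kg; starts face up on a 6 mm grey board lying on the bench beside the ramp. Origin: centre of its back (under) face; x along its height, y its width, z out of its face. Pull: dark wooden rail centred on the face, 90 mm long (y), 16 mm thick (x), its top 48 mm above the origin. Half-turn symmetric.
- front_a: narrow wooden drawer front with a rail pull, 56 (height) x 130 x 16 mm, 0.11 kg; starts face up on the grey board beside the ramp. Origin: centre of its back (under) face; x along its height, y its width, z out of its face. Pull: dark wooden rail centred on the face, 90 mm long (y), 16 mm thick (x), its top 48 mm above the origin. Half-turn symmetric.
- front_b: narrow wooden drawer front, the same as front_a; starts wrongly on the ramp behind the lower cleat, beside the plain panel. Origin: centre of its back (under) face; x along its height, y its width, z out of its face. Pull: dark wooden rail centred on the face, 90 mm long (y), 16 mm thick (x), its top 48 mm above the origin. Half-turn symmetric.
- panel: plain wooden panel without a pull, 56 x 130 x 16 mm, already drying behind the lower cleat near the ramp's left or right end: leave alone. Origin at the centre of its underside; x along its 56 mm, y along its 130 mm, z out of its face.
- sander: dark wooden sanding block 110 (x) x 60 (y) x 39 mm high, loose on the grey board: leave alone. Origin at the centre of its underside.
- can: closed tin can, 72 mm across, 150 mm high, standing between the ramp and the grey board, far from the robot: leave alone. Origin at the centre of its underside.
- jar: glass jar with a red cap, 60 mm across, 90 mm high, standing between the ramp and the grey board, near the robot: leave alone. Origin at the centre of its underside.
Not all that is in view belongs to the job. Leave any orange, pink or turquoise look-alike of the front_a alone.

How it is judged:
At the end, for the whole second after the job is handed in: Narrow fronts behind the upper cleat, tall front behind the lower, face up, flat on the deck (4 mm, 0.05 rad), square (0.07 rad), lower edge within 5 mm of the cleat, at most 5 mm over the ramp's end, released and at rest (x of front_tall in the frame of deck between 0.039 and 0.047 m and y of front_tall in the frame of deck between -0.09 and 0.09 m and z of front_tall in the frame of deck between -0.003 and 0.004 m and angle between the x axis of each of front_tall, front_a, front_b and the x axis of deck, either way round below 0.07 rad and angle between the z axis of each of front_tall, front_a, front_b and the z axis of deck, either way round below 0.05 rad and linear speed of each of front_tall, front_a, front_b below 0.01 m/s and contact force between the fingers and front_tall below 0.05 N and x of front_a in the frame of deck between 0.135 and 0.143 m and y of front_a in the frame of deck between -0.09 and 0.09 m and z of front_a in the frame of deck between -0.003 and 0.004 m and contact force between the fingers and front_a below 0.05 N and x of front_b in the frame of deck between 0.135 and 0.143 m and y of front_b in the frame of deck between -0.09 and 0.09 m and z of front_b in the frame of deck between -0.003 and 0.004 m and contact force between the fingers and front_b below 0.05 N); the robot touches nothing.
It fails at once if the drying panel is shifted by more than 6 mm (distance of panel from where it was at the start of the episode above 0.006 m).
It fails at once if the sanding block, the can or the jar is shifted by more than 20 mm (distance of any of sander, can, jar from where it was at the start of the episode above 0.02 m).
It fails at once if a drawer front is dropped, thrown or let slide fast (faster than 0.5 m/s while not held) ((contact force between the fingers and front_tall below 0.05 N and linear speed of front_tall above 0.5 m/s) or (contact force between the fingers and front_a below 0.05 N and linear speed of front_a above 0.5 m/s) or (contact force between the fingers and front_b below 0.05 N and linear speed of front_b above 0.5 m/s)).
It also fails if it takes over 72 s, if anything falls off the work surface, if the arm or the gripper's body presses on something with over 40 N, if the wrist force passes 120 N, or if a joint passes its speed limit or range.

## Working session

There is one attempt and no reset: what is moved stays moved. The work goes in short steps, Python scripts to look and compute and a tool call to move; the robot and the scene stay as the last step left them, time stands still between calls to the robot, and variables do not carry over. Pictures are saved under pics/ and viewed, at most 10 in all, crops included, and the job is handed in when it is done.

Besides the shell and the picture viewer there is one more tool, called after "Call:" by a JSON object that holds its "fn" and its "kwargs". move_arm: Moves the arm, as the interface text tells. Its arguments: {"type":"object","properties":{"increments":{"type":"array"}},"required":["increments"]}

```bash
mkdir -p pics; cat > h.py <<'E'
import numpy as np, cv2, json
from plant import manip
def grab(n,fn):
    s=manip.state(); f=manip.grab_frame(n); cv2.imwrite('pics/'+fn+'.png',f['image'])
    d={k:(v.tolist() if hasattr(v,'tolist') else v) for k,v in f.items() if k!='image'}
    d['s']={k:np.array(v).tolist() for k,v in s.items()}
    json.dump(d,open('pics/'+fn+'.json','w')); return f,s
def ray(d,u,v):
    f=200/np.tan(np.radians(d['fov_y'])/2)
    r=np.array(d['rotation']); r=r if r.shape==(3,3) else None
    w=r@np.array([(u-d['cx'])/f,(v-d['cy'])/f,1]); return np.array(d['eye']),w/np.linalg.norm(w)
def onz(d,u,v,z):
    e,w=ray(d,u,v); return e+w*(z-e[2])/w[2]
E
python3 - <<'E'
from h import *
for n in('scene','top'):
    f,s=grab(n,n); print(n,f['fov_y'],f['cx'],f['cy'],f['eye'],f['rotation'])
print(s)
E
```

```text
scene 52.51951247494428 319.178212724191 199.23276815532932 [0.93642047 0.32676463 0.89809189] [-0.13392561  0.36651825  0.86562271 -0.3137286 ]
top 45.85370734041358 316.53264050063115 202.9677283873197 [ 0.22378142 -0.15072365  1.60640289] [ 0.04999378 -0.69725327  0.71352449 -0.04713063]
{'time': 0.05, 'joint_pos': array([-1.28701813e+00,  5.33379617e-02,  1.61433389e+00,  1.22582491e-05,
        1.47603700e+00, -1.19014170e-01]), 'joint_vel': array([ 0.00061374,  0.00066966, -0.00160053,  0.00067214,  0.00106887,
       -0.00083283]), 'joint_efforts': array([-5.32523209e-04, -3.95181048e+01, -3.71656895e+01, -2.25061972e-04,
        4.02366713e-03, -1.20322269e-05]), 'tool_pos': array([ 0.2448051 , -0.57435482,  0.23005093]), 'tool_rot': array([-1.05501105e-03,  9.79787813e-01,  2.00036801e-01, -8.09893188e-05]), 'contact_force': array([0.01482852, 0.98975383, 0.48252926]), 'ft_torque': array([0.00850445, 0.05703314, 0.0223532 ]), 'grasp_force': 0.0, 'gripper_width': 0.9970995344149423}
```

View pics/scene.png

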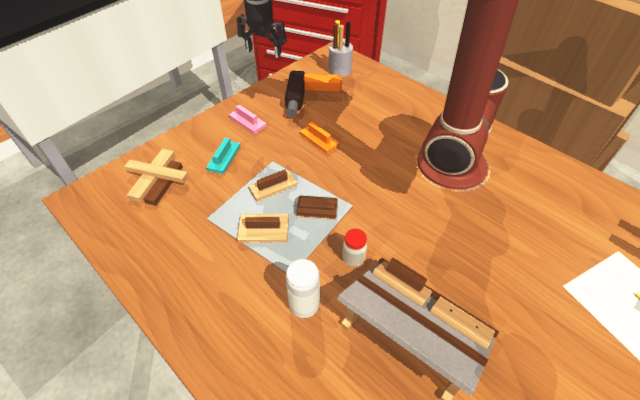

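View pics/top.png

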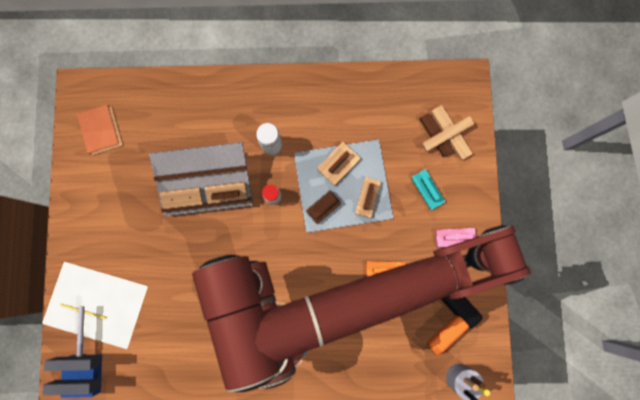

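The scene and top views agree on the layout:
- The ramp is at about (203,180) in top, with the panel at (181,197) and front_b at (226,192).
- The board holds two natural-wood fronts with rails, at (340,162) and (368,197), and the dark sander at (323,206).
- The look-alikes are turquoise (428,189), pink (456,237) and orange (387,268) / (455,333). All of them lie off the board.
- The wider front at (340,162) fits front_tall and the slimmer one at (368,197) fits front_a.

I'll confirm this in an enlarged wrist view.

```bash
cat >> h.py <<'E'
from scipy.spatial.transform import Rotation as R
def q2m(q): q=np.array(q); return R.from_quat([q[1],q[2],q[3],q[0]]).as_matrix()
def load(fn):
    d=json.load(open('pics/'+fn+'.json'))
    if 'rotation' in d: d['rotation']=q2m(d['rotation'])
    else:
        T=np.array(d['T_tool_cam']); W=np.eye(4); W[:3,:3]=q2m(d['s']['tool_rot']); W[:3,3]=d['s']['tool_pos']
        C=W@T; d['rotation']=C[:3,:3]; d['eye']=C[:3,3]; d['fish']=1
    return d
def ray(d,u,v):
    f=200/np.tan(np.radians(d['fov_y'])/2); a=np.array([u-d['cx'],v-d['cy']])
    if d.get('fish'):
        r=np.hypot(*a); t=r/f; c=np.r_[a/max(r,1e-9)*np.sin(t),np.cos(t)]
    else: c=np.r_[a/f,1]
    w=d['rotation']@c; return np.array(d['eye']),w/np.linalg.norm(w)
def tri(obs):
    A=0;b=0
    for d,u,v in obs:
        e,w=ray(d,u,v); P=np.eye(3)-np.outer(w,w); A=A+P; b=b+P@e
    p=np.linalg.solve(A,b); return p,[round(1000*np.linalg.norm(np.cross(p-ray(d,u,v)[0],ray(d,u,v)[1])),1) for d,u,v in obs]
E
python3 - <<'E'
from h import *
t=load('top')
for n,u,v,z in [('tall',340,162,.03),('a',368,197,.03),('sand',323,206,.04),('jar',271,194,.09),('can',267,131,.15),('b',226,192,.08),('panel',181,197,.08),('rampTL',151,154,.13),('rampTR',243,145,.13),('BL',163,215,.03),('BR',253,206,.03),('base',245,340,.1)]: print(n,onz(t,u,v,z).round(3))
s=load('scene'); print(onz(s,355,239,.09), onz(s,303,272,.15))
f,st=grab('wrist','w0'); print(f['fov_y'],f['cx'],f['cy'],f['T_tool_cam'])
print(q2m(st['tool_rot']).round(3))
E
```

```text
tall [ 0.581 -0.23   0.03 ]
a [ 0.458 -0.321  0.03 ]
sand [ 0.43  -0.168  0.04 ]
jar [0.466 0.    0.09 ]
can [0.66  0.005 0.15 ]
b [0.478 0.148 0.08 ]
panel [0.465 0.296 0.08 ]
rampTL [0.599 0.38  0.13 ]
rampTR [0.621 0.085 0.13 ]
BL [0.413 0.37  0.03 ]
BR [0.437 0.067 0.03 ]
base [0.009 0.084 0.1  ]
[0.47953522 0.00641574 0.09      ] [0.65220932 0.00657305 0.15      ]
65.70646984690485 322.01547019409884 203.3044332000666 [[-7.76566327e-04 -9.56535569e-01 -2.91614648e-01  7.45674214e-02]
 [ 9.99999684e-01 -7.91677957e-04 -6.61762270e-05 -9.17928987e-04]
 [-1.67564973e-04 -2.91614607e-01  9.56535882e-01 -1.41851464e-01]
 [ 0.00000000e+00  0.00000000e+00  0.00000000e+00  1.00000000e+00]]
[[ 0.92   0.392 -0.001]
 [ 0.392 -0.92   0.002]
 [ 0.    -0.002 -1.   ]]
```

Call:
{"fn": "move_arm", "kwargs": {"increments": [30, -16.5, -8, 0, 1, 30, -16.5, -8, 0, 1, 30, -16.5, -8, 0, 1, 30, -16.5, -8, 0, 1, 30, -16.5, -8, 0, 1, 30, -16.5, -8, 0, 1]}}

```text
time: 0.65
tool_pos: [0.3724, -0.4118, 0.2793]
tool_rot: [-0.0, 0.98, 0.2, -0.0]
contact_force: [-0.7, -0.3, -0.0]
gripper_width: 1.001
grasp_force: 0.0
```

Call:
{"fn": "move_arm", "kwargs": {"increments": [30, -16.5, -8, 0, 1, 30, -16.5, -8, 0, 1, 30, -16.5, -8, 0, 1, 30, -16.5, -8, 0, 1, 30, -16.5, -8, 0, 1, 30, -16.5, -8, 0, 1, 0, 0, 0, 0, 1, 0, 0, 0, 0, 1]}}

```text
time: 1.32
tool_pos: [0.4993, -0.2505, 0.3276]
tool_rot: [0.0, 0.979, 0.202, 0.0]
contact_force: [1.4, 0.4, -0.3]
gripper_width: 1.002
grasp_force: 0.0
```

```bash
python3 - <<'E'
from h import *
f,st=grab('wrist','w1'); print(st['tool_pos'],q2m(st['tool_rot']).round(3),st['time'])
E
```

```text
[ 0.49934734 -0.2505092   0.3276092 ] [[ 0.919  0.395  0.   ]
 [ 0.395 -0.919 -0.001]
 [-0.     0.001 -1.   ]] 1.3167
```

View pics/w1.png

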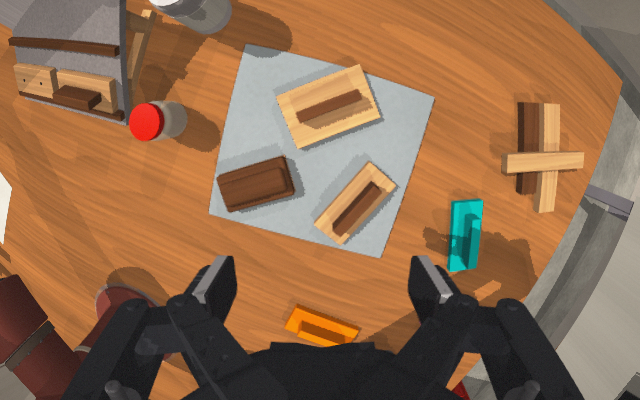

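The wrist view confirms which front is which. On the board, the broad natural-wood front at (330,107) is front_tall and the slim one at (356,202) is front_a. The brown block at (257,184) is the sander, and the turquoise (466,235) and orange (322,325) look-alikes are off the board. Next I'll measure both and confirm in one crop.

```bash
cat > meas.py <<'E'
from h import *
def meas(fn,roi,zf=.022,zr=.054,draw=None):
    im=cv2.imread(f'pics/{fn}.png'); d=load(fn); h=cv2.cvtColor(im,cv2.COLOR_BGR2HSV)
    m0=np.zeros(im.shape[:2],np.uint8); cv2.fillPoly(m0,[np.array(roi,np.int32)],255)
    light=cv2.inRange(h,(8,60,135),(30,190,255))&m0
    dark=cv2.inRange(h,(0,60,30),(20,255,134))&m0
    out=[]
    for nm,m,z in(('face',light|dark,zf),('rail',dark,zr)):
        m=cv2.morphologyEx(m,cv2.MORPH_OPEN,np.ones((3,3),np.uint8))
        c=max(cv2.findContours(m,cv2.RETR_EXTERNAL,cv2.CHAIN_APPROX_NONE)[0],key=cv2.contourArea)
        P=np.array([onz(d,u,v,z)[:2] for u,v in c[:,0]],np.float32)*1000
        (cx,cy),(w,hh),a=cv2.minAreaRect(P)
        if w<hh: a+=90; w,hh=hh,w
        out.append((nm,round(cx,1),round(cy,1),round(w,1),round(hh,1),round(a,1)))
        if draw is not None: cv2.drawContours(draw,[c],-1,(0,255,0) if nm=='face' else (255,0,255),1)
    return out
E
python3 - <<'E'
from meas import *
im=cv2.imread('pics/w1.png'); dr=im.copy()
for n,roi in (('tall',[(268,95),(360,58),(390,118),(298,158)]),('a',[(305,225),(370,153),(405,185),(345,250)])):
    print(n,meas('w1',roi,draw=dr))
cv2.imwrite('pics/c1.png',cv2.resize(dr[50:260,200:440],None,fx=2.5,fy=2.5,interpolation=cv2.INTER_CUBIC))
E
```

```text
tall [('face', 583.0, -224.2, 135.1, 91.1, 135.0), ('rail', 583.4, -230.5, 73.8, 15.1, 134.7)]
a [('face', 459.8, -319.4, 130.0, 59.1, 162.9), ('rail', 462.0, -317.2, 90.6, 23.2, 162.9)]
```

View pics/c1.png

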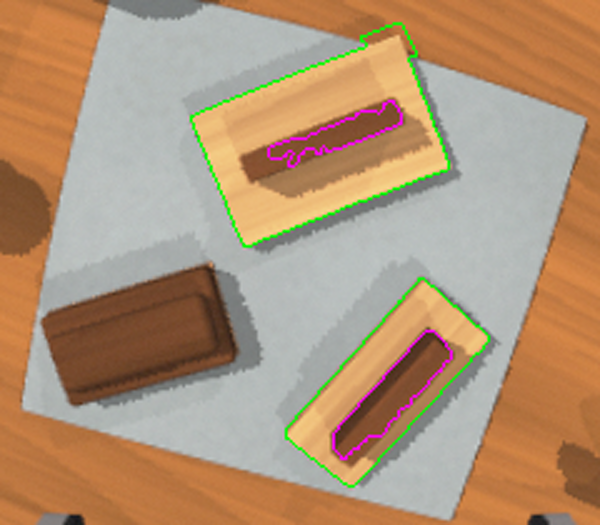

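The crop shows front_tall, front_a and the sander outlined clearly on the board, and front_a's contour measures 130 x 59 mm. I'm going for front_a.

Call:
{"fn": "move_arm", "kwargs": {"increments": [-32.2, 24.3, 0, 0, 0.5, -32.2, 24.3, 0, 0, 0.5, 0, 0, 34, 0.1175, 0.5, 0, 0, 34, 0.1175, 0.5, 0, 0, 34, 0.1175, 0.5, 0, 0, 34, 0.1175, 0.5, 0, 0, 34, 0.1175, 0.5, 0, 0, 34, 0.1175, 0.5]}}

```text
time: 2.03
tool_pos: [0.4566, -0.3226, 0.121]
tool_rot: [-0.0, 0.988, -0.155, -0.001]
contact_force: [0.3, -0.6, 0.8]
gripper_width: 0.5
grasp_force: 0.0
```

Call:
{"fn": "move_arm", "kwargs": {"increments": [0, 0, 0, 0, 0.5, 0, 0, 0, 0, 0.5]}}

```text
time: 2.2
tool_pos: [0.456, -0.3213, 0.1208]
tool_rot: [-0.002, 0.989, -0.15, -0.003]
contact_force: [0.1, -0.4, 1.2]
gripper_width: 0.5
grasp_force: 0.0
```

```bash
python3 - <<'E'
from h import *
f,st=grab('wrist','w2'); print(st['tool_pos'],q2m(st['tool_rot']).round(3).tolist(),st['time'])
E
```

```text
[ 0.45599089 -0.32126025  0.1207856 ] [[0.955, -0.297, -0.005], [-0.297, -0.955, 0.004], [-0.006, -0.002, -1.0]] 2.2
```

View pics/w2.png

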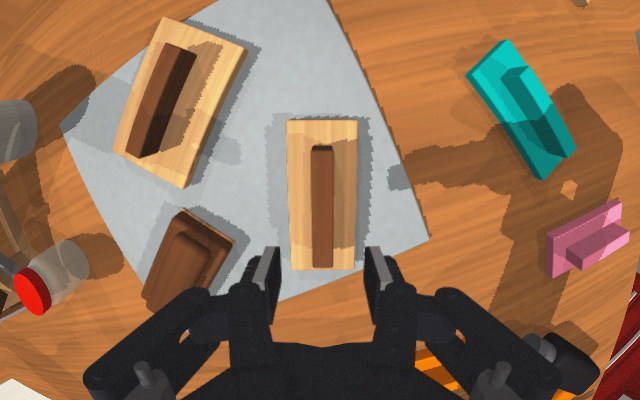

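The fingers are aligned with front_a: its rail runs at columns 311–333 and the gap centre is at about 323. I'll check the along-rail position numerically.

```bash
python3 - <<'E'
from h import *
d=load('w2'); P=np.array([onz(d,u,v,.022) for u,v in [(287,121),(357,120),(355,269),(291,270)]])
print(P.round(4)[:,:2], P.mean(0), [np.linalg.norm(P[i]-P[i-1]).round(4) for i in range(4)])
Q=np.array([onz(d,u,v,.054) for u,v in [(311,151),(333,151),(332,266),(312,266)]]); print(Q.mean(0), [np.linalg.norm(Q[i]-Q[i-1]).round(4) for i in range(4)])
M=q2m(d['s']['tool_rot']); print(M.T@(np.r_[P.mean(0)[:2],.03]-d['s']['tool_pos'])*1000,M.T@(np.r_[Q.mean(0)[:2],.03]-d['s']['tool_pos'])*1000)
E
```

```text
[[ 0.5278 -0.3142]
 [ 0.5125 -0.3659]
 [ 0.3894 -0.33  ]
 [ 0.4052 -0.2754]] [ 0.45871628 -0.32141178  0.022     ] [np.float64(0.1285), np.float64(0.0539), np.float64(0.1282), np.float64(0.0569)]
[ 0.4595825  -0.32134333  0.054     ] [np.float64(0.0871), np.float64(0.0149), np.float64(0.0871), np.float64(0.0153)]
[ 3.1530247  -0.44664709 90.77077837] [ 3.95995241 -0.76894773 90.76705689]
```

Call:
{"fn": "move_arm", "kwargs": {"increments": [1.5, -0.6, 35, 0, 0.5, 2, 0, 35, 0, 0.5, 0, 0, 21, 0, 0.5, 0, 0, 0, 0, 0.5, 0, 0, 0, 0, 0.1, 0, 0, 0, 0, 0.05, 0, 0, 0, 0, 0.05, 0, 0, 0, 0, 0.05]}}

```text
time: 2.92
tool_pos: [0.4641, -0.3244, 0.0364]
tool_rot: [0.002, 0.989, -0.15, 0.003]
contact_force: [-1.1, -1.1, 7.4]
gripper_width: 0.173
grasp_force: 63.5
```

Call:
{"fn": "move_arm", "kwargs": {"increments": [0, 0, -10, 0, 0.05, 0, 0, -30, 0, 0.05, 0, 0, -38, 0, 0.05, 0, 0, -38, 0, 0.05, 0, 0, -38, 0, 0.05, 0, 0, -38, 0, 0.05, 0, 0, -38, 0, 0.05, 0, 0, -38, 0, 0.05]}}

```text
time: 3.58
tool_pos: [0.4614, -0.3215, 0.3032]
tool_rot: [0.0, 0.989, -0.15, 0.0]
contact_force: [1.5, -1.3, -1.1]
gripper_width: 0.17
grasp_force: 62.3
```

Call:
{"fn": "move_arm", "kwargs": {"increments": [-18.3, -34.7, -3, 0, 0.05, -18.3, -34.7, -3, 0, 0.05, -18.3, -34.7, -3, 0, 0.05, -18.3, -34.7, -3, 0, 0.05, -18.3, -34.7, -3, 0, 0.05, -18.3, -34.7, -3, 0, 0.05, -18.3, -34.7, -3, 0, 0.05]}}

```text
time: 4.17
tool_pos: [0.4107, -0.0503, 0.3222]
tool_rot: [-0.0, 0.989, -0.151, 0.001]
contact_force: [1.1, -0.2, -1.1]
gripper_width: 0.168
grasp_force: 62.3
```

Call:
{"fn": "move_arm", "kwargs": {"increments": [-18.3, -34.7, -3, 0, 0.05, -18.3, -34.7, -3, 0, 0.05, -18.3, -34.7, -3, 0, 0.05, -18.3, -34.7, -3, 0, 0.05, -18.3, -34.7, -3, 0, 0.05, -18.3, -34.7, -3, 0, 0.05, -18.3, -34.7, -3, 0, 0.05]}}

```text
time: 4.75
tool_pos: [0.3605, 0.2197, 0.3434]
tool_rot: [-0.0, 0.989, -0.15, 0.001]
contact_force: [2.0, -0.1, -0.8]
gripper_width: 0.169
grasp_force: 62.3
```

Call:
{"fn": "move_arm", "kwargs": {"increments": [0, 0, 0, -0.1, 0.05, 0, 0, 0, -0.1, 0.05, 0, 0, 0, -0.1, 0.05, 0, 0, 0, 0, 0.05, 0, 0, 0, 0, 0.05]}}

```text
time: 5.17
tool_pos: [0.3615, 0.2179, 0.3428]
tool_rot: [-0.0, 1.0, -0.002, 0.0]
contact_force: [-0.1, -0.7, -1.7]
gripper_width: 0.17
grasp_force: 62.3
```

```bash
python3 - <<'E'
from h import *
f,st=grab('wrist','w3'); print(st['tool_pos'],q2m(st['tool_rot']).round(3).tolist(),st['time'])
E
```

```text
[0.36147489 0.21789773 0.34279719] [[1.0, -0.004, 0.001], [-0.004, -1.0, 0.0], [0.001, -0.0, -1.0]] 5.1667
```

View pics/w3.png

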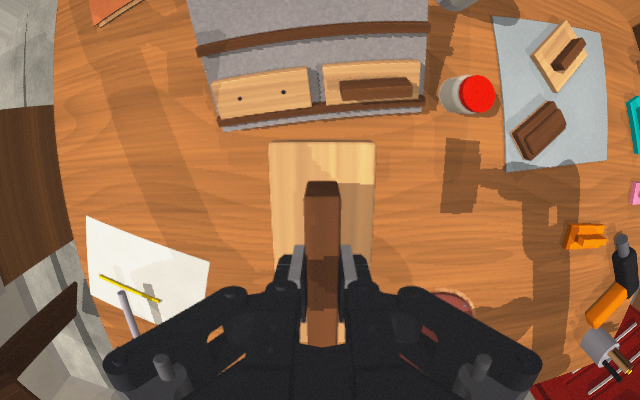

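The wrist view shows the ramp: panel at about (262,92), front_b at (372,85), lower cleat at (320,115), upper cleat at (312,40). The held front hangs square between the fingers. I'll make one enlarged crop to pick the ramp corners.

```bash
python3 - <<'E'
from h import *
a=cv2.imread('pics/w3.png')[0:140,185:445]; b=cv2.imread('pics/scene.png')[255:400,330:510]
A=cv2.resize(a,None,fx=2.1,fy=2.1,interpolation=cv2.INTER_CUBIC); B=cv2.resize(b,None,fx=2.1,fy=2.1,interpolation=cv2.INTER_CUBIC)
o=np.zeros((600,800,3),np.uint8); o[:A.shape[0],:A.shape[1]]=A; o[296:296+304,:B.shape[1]]=B[:304]
cv2.imwrite('pics/c2.png',o); print(A.shape,B.shape)
E
```

```text
(294, 546, 3) (304, 378, 3)
```

View pics/c2.png

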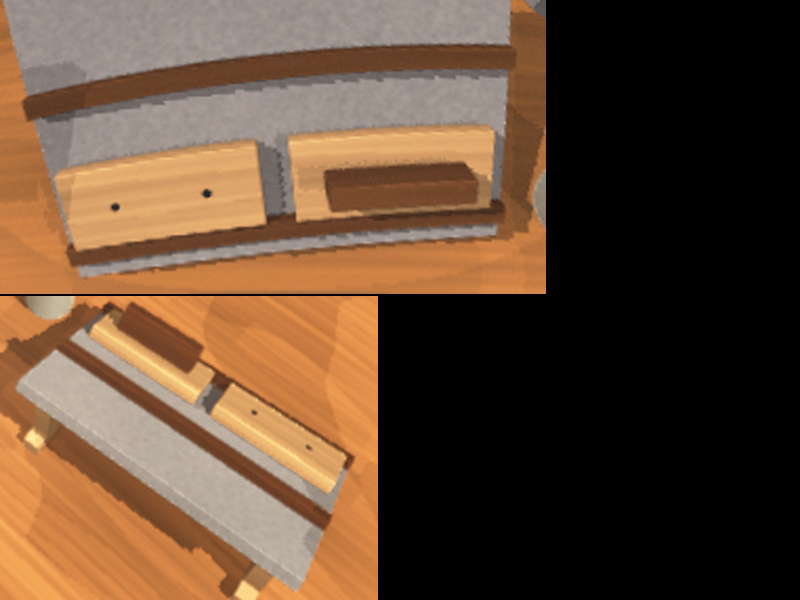

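The crop gives clear cleat ends and deck corners in both views, for example cleat ends at w3 (197,47) / (430,22) and deck corners at (224,131) / (422,111). I'll fit the ramp's position and yaw from these points.

```bash
cat > deck.py <<'E'
from h import *
from scipy.optimize import least_squares
def D(p):
    c,s=np.cos(np.radians(28)),np.sin(np.radians(28))
    M=R.from_euler('z',p[3]).as_matrix()@np.array([[c,0,-s],[0,1,0],[s,0,c]])
    return M,np.array(p[:3])
E
python3 - <<'E'
from deck import *
w=load('w3'); s=load('scene')
A=[(-30,150,0,82,276),(-30,-150,0,497,233),(110,150,12,25,98),(110,-150,12,515,46),(96,150,0,28,118),(96,-150,0,516,68),(-14,150,0,72,265),(-14,-150,0,502,222),(0,150,12,67,246),(0,-150,12,501,203)]
B=[(185,-150,0,17,383),(185,150,0,298,578),(110,150,12,329,519),(110,-150,12,60,345)]
O=[(w,np.array(a[:3])/1e3,185+a[3]/2.1,a[4]/2.1) for a in A]+[(s,np.array(a[:3])/1e3,330+a[3]/2.1,255+(a[4]-296)/2.1) for a in B]
def res(p):
    M,t=D(p); r=[]
    for d,x,u,v in O:
        e,k=ray(d,u,v); P=M@x+t; r.append(np.cross(P-e,k)*1e3)
    return np.ravel(r)
f=least_squares(res,[.44,.22,.05,.07],loss='soft_l1',f_scale=2); print(f.x.round(4)); print(np.linalg.norm(f.fun.reshape(-1,3),axis=1).round(1))
np.save('deck.npy',f.x); M,t=D(f.x)
# front_b rail/face in w3
def ondeck(d,u,v,h):
    e,k=ray(d,u,v); n=M[:,2]; P=e+k*(((t-e)@n+h)/(k@n)); return ((P-t)@M*1e3).round(1)
for nm,u,v,h in [('bTL',289,137,16),('bTR',491,127,16),('bBL',296,221,16),('railTL',326,170,48),('railTR',466,163,48),('railBR',478,180,48),('railBL',332,187,48),('pTL',56,172,16),('pTR',257,141,16),('pBR',266,221,16),('pBL',73,248,16)]:
    print(nm,ondeck(w,185+u/2.1,v/2.1,h/1e3))
E
```

```text
[0.4517 0.2207 0.0402 0.1003]
[0.7 0.8 2.  1.1 4.4 5.6 5.8 6.2 2.6 2.8 3.8 4.4 3.1 4.7]
bTL [58.8 -7.7 16. ]
bTR [  57.9 -134.8   16. ]
bBL [-0.2 -6.8 16. ]
railTL [ 47.5 -26.3  48. ]
railTR [  46.6 -109.3   48. ]
railBR [  35.1 -117.4   48. ]
railBL [ 36.3 -29.1  48. ]
pTL [ 59.3 140.3  16. ]
pTR [58.4 11.8 16. ]
pBR [ 2.2 12.6 16. ]
pBL [  2.6 144.2  16. ]
```

```bash
python3 - <<'E'
from deck import *
w=load('w3'); s=load('scene')
A=[(-30,150,0,82,276),(-30,-150,0,497,233),(110,150,0,25,98),(110,-150,0,515,46),(96,150,12,28,119),(96,-150,12,516,69),(-14,150,12,72,265),(-14,-150,12,502,222),(0,150,0,67,246),(0,-150,0,501,203)]
B=[(185,-150,0,17,383),(185,150,0,298,578)]
O=[(w,np.array(a[:3])/1e3,185+a[3]/2.1,a[4]/2.1) for a in A]+[(s,np.array(a[:3])/1e3,330+a[3]/2.1,255+(a[4]-296)/2.1) for a in B]
def res(p):
    M,t=D(p); r=[]
    for d,x,u,v in O:
        e,k=ray(d,u,v); P=M@x+t; r.append(np.cross(P-e,k)*1e3)
    return np.ravel(r)
f=least_squares(res,[.44,.22,.05,.07],loss='soft_l1',f_scale=2); print(f.x.round(4)); print(np.linalg.norm(f.fun.reshape(-1,3),axis=1).round(1))
np.save('deck.npy',f.x); M,t=D(f.x)
def ondeck(d,u,v,h):
    e,k=ray(d,u,v); n=M[:,2]; P=e+k*(((t-e)@n+h)/(k@n)); return ((P-t)@M*1e3).round(1)
for nm,u,v,h in [('bTL',289,137,16),('bTR',491,127,16),('bBL',296,221,16),('railTL',326,170,48),('railTR',466,163,48),('railBR',478,180,48),('railBL',332,187,48),('pTL',56,172,16),('pTR',257,141,16),('pBR',266,221,16),('pBL',73,248,16)]:
    print(nm,ondeck(w,185+u/2.1,v/2.1,h/1e3))
def W(x,y,z): return (M@np.array([x,y,z])/1e3+t).round(4)
for q in [(110,0,0),(168,68,0),(168,-68,0),(138,-68,48),(28,-70,48),(42,-71,48)]: print(q,W(*q))
E
```

```text
[0.4515 0.2208 0.0412 0.0971]
[0.5 1.3 3.1 3.5 0.8 0.6 1.1 1.3 4.3 4.  5.  4.1]
bTL [58.9 -7.6 16. ]
bTR [  58.4 -134.4   16. ]
bBL [ 0.  -6.9 16. ]
railTL [ 47.7 -26.3  48. ]
railTR [  47.1 -109.    48. ]
railBR [  35.6 -117.1   48. ]
railBL [ 36.5 -29.1  48. ]
pTL [ 58.9 140.1  16. ]
pTR [58.5 11.9 16. ]
pBR [ 2.3 12.4 16. ]
pBL [  2.3 143.8  16. ]
(110, 0, 0) [0.5481 0.2302 0.0928]
(168, 68, 0) [0.5925 0.3028 0.1201]
(168, -68, 0) [0.6057 0.1675 0.1201]
(138, -68, 48) [0.5569 0.1627 0.1484]
(28, -70, 48) [0.4604 0.1513 0.0967]
(42, -71, 48) [0.4728 0.1515 0.1033]
```

Call:
{"fn": "move_arm", "kwargs": {"increments": [33.8, -14.5, 0, 0, 0.05, 33.8, -14.5, 0, 0, 0.05, 33.8, -14.5, 0, 0, 0.05, 33.8, -14.5, 0, 0, 0.05, 33.8, -14.5, 0, 0, 0.05, 33.8, -14.5, 0, 0, 0.05, 0, 0, 10, -0.12, 0.05, 0, 0, 10, -0.12, 0.05]}}

```text
time: 5.88
tool_pos: [0.5668, 0.3045, 0.3205]
tool_rot: [0.0, 0.993, 0.12, -0.001]
contact_force: [-0.2, -1.2, -0.9]
gripper_width: 0.173
grasp_force: 62.4
```

Call:
{"fn": "move_arm", "kwargs": {"increments": [0, 0, 10, -0.12, 0.05, 0, 0, 10, -0.12, 0.05, 0, 0, 10, -0.12, 0.05, 0, 0, 10, -0.12, 0.05, 0, 0, 10, -0.12, 0.05, 0, 0, 10, -0.12, 0.05, 0, 0, 10, -0.12, 0.05, 0, 0, 10, -0.12, 0.05]}}

```text
time: 6.55
tool_pos: [0.565, 0.3039, 0.2418]
tool_rot: [-0.0, 0.825, 0.565, -0.0]
contact_force: [0.2, -0.5, -1.0]
gripper_width: 0.17
grasp_force: 62.3
```

Call:
{"fn": "move_arm", "kwargs": {"increments": [0, 0, 10, -0.12, 0.05, 0, 0, 10, -0.12, 0.05, 0, 0, 10, -0.12, 0.05, 0, 0, 10, -0.112, 0.05, 0, 0, 0, 0, 0.05, 0, 0, 0, 0, 0.05, 0, 0, 0, 0, 0.05]}}

```text
time: 7.13
tool_pos: [0.5653, 0.3043, 0.2031]
tool_rot: [0.0, 0.673, 0.74, 0.0]
contact_force: [0.0, 1.1, -1.6]
gripper_width: 0.168
grasp_force: 62.3
```

```bash
cat >> deck.py <<'E'
def to(x,y,z,yang=None,st=None):
    st=st or manip.state(); M=q2m(st['tool_rot']); d=M.T@(np.array([x,y,z])-st['tool_pos'])*1e3
    a=np.arctan2(M[1,1],M[0,1]); print('pos',st['tool_pos'].round(4),'tilt',M[:,2].round(3),'move',d.round(1),'yang',a.round(4),'spin',None if yang is None else (a-yang).round(4),'t',st['time'],'F',st['contact_force'].round(1),'w',round(float(st['gripper_width']),3),round(float(st['grasp_force']),1))
E
python3 -c "
from deck import *
to(.5644,.3044,.155,.097)"
```

```text
pos [0.5653 0.3043 0.2031] tilt [ 0.001  0.    -1.   ] move [ 0.1 -0.9 48.1] yang 0.0955 spin -0.0015 t 7.1333 F [ 0.   1.1 -1.6] w 0.168 62.3
```

Call:
{"fn": "move_arm", "kwargs": {"increments": [0, -1, 20, 0, 0.05, 0, 0, 14, 0, 0.05, 0, 0, 6, 0, 0.05, 0, 0, 0, 0, 0.05, 0, 0, 0, 0, 0.05]}}

```text
time: 7.55
tool_pos: [0.5637, 0.3043, 0.1619]
tool_rot: [-0.0, 0.671, 0.741, -0.0]
contact_force: [-0.0, 0.5, -1.0]
gripper_width: 0.171
grasp_force: 62.4
```

Call:
{"fn": "move_arm", "kwargs": {"increments": [0, 0, 2, 0, 0.05, 0, 0, 2, 0, 0.05, 0, 0, 0, 0, 0.05]}}

```text
time: 7.8
tool_pos: [0.5641, 0.3045, 0.1587]
tool_rot: [0.0, 0.671, 0.741, 0.0]
contact_force: [-0.3, 0.1, -1.5]
gripper_width: 0.166
grasp_force: 62.4
```

Call:
{"fn": "move_arm", "kwargs": {"increments": [0, 0, 2, 0, 0.05, 0, 0, 2, 0, 0.05, 0, 0, 0, 0, 0.05]}}

```text
time: 8.05
tool_pos: [0.5637, 0.3043, 0.1538]
tool_rot: [-0.0, 0.671, 0.741, -0.0]
contact_force: [0.7, -0.8, -0.7]
gripper_width: 0.17
grasp_force: 62.4
```

Call:
{"fn": "move_arm", "kwargs": {"increments": [0, 0, 2, 0, 0.05, 0, 0, 1, 0, 0.05, 0, 0, 0, 0, 0.05]}}

```text
time: 8.3
tool_pos: [0.564, 0.3044, 0.1532]
tool_rot: [0.0, 0.671, 0.741, 0.0]
contact_force: [-4.8, -1.8, 5.3]
gripper_width: 0.169
grasp_force: 63.3
```

Call:
{"fn": "move_arm", "kwargs": {"increments": [0, 0, -3, 0, 0.05, 0, 4, 0, 0, 0.05, 0, 0, 2, 0, 0.05, 0, 0, 0, 0, 0.05]}}

```text
time: 8.63
tool_pos: [0.5677, 0.3051, 0.1551]
tool_rot: [-0.001, 0.671, 0.741, -0.0]
contact_force: [-8.3, -2.4, 10.7]
gripper_width: 0.173
grasp_force: 64.0
```

Call:
{"fn": "move_arm", "kwargs": {"increments": [0, 0, 0, 0, 0.17, 0, -1, 0.5, 0, 0.185, 0, -1, 0.5, 0, 0.2, 0, -1, 0.5, 0, 0.215, 0, -1, 0.7, 0, 0.23, 0, -1, 0.7, 0, 0.245]}}

```text
time: 9.13
tool_pos: [0.5627, 0.3042, 0.1487]
tool_rot: [-0.0, 0.671, 0.741, -0.0]
contact_force: [-0.7, -0.5, -0.5]
gripper_width: 0.244
grasp_force: 0.4
```

```bash
python3 - <<'E'
from deck import *
f,st=grab('wrist','w4'); to(0,0,0); cv2.imwrite('pics/w4c.png',cv2.resize(f['image'][60:380,140:500],None,fx=1.5,fy=1.5))
E
```

```text
pos [0.5624 0.3041 0.1484] tilt [-0.001 -0.001 -1.   ] move [-247.  -589.5  149.3] yang 0.099 spin None t 9.1833 F [-0.8 -0.  -0.9] w 0.245 0.4
```

View pics/w4c.png

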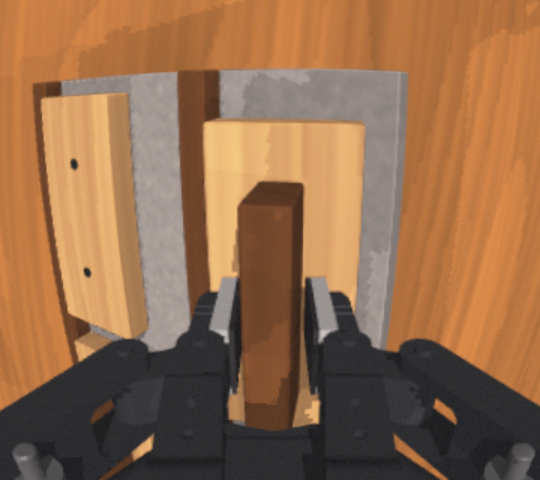

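The front is resting on the deck and tilting gradually between the pads, with a good margin to the ramp's end. I'll continue the slow opening.

Call:
{"fn": "move_arm", "kwargs": {"increments": [0, -1, 0.5, 0, 0.26, 0, -1, 0.5, 0, 0.275, 0, -1, 0.5, 0, 0.29, 0, -1, 0.5, 0, 0.305, 0, -1, 0.5, 0, 0.32, 0, -1, 0.5, 0, 0.335, 0, -1, 0, 0, 0.35, 0, -1, 0, 0, 0.365]}}

```text
time: 9.85
tool_pos: [0.555, 0.3035, 0.1465]
tool_rot: [0.0, 0.671, 0.741, 0.0]
contact_force: [-0.3, -0.2, -0.4]
gripper_width: 0.364
grasp_force: 0.1
```

Call:
{"fn": "move_arm", "kwargs": {"increments": [0, 0, 0, 0, 0.38, 0, 0, 0, 0, 0.4, 0, 0, 0, 0, 0.42, 0, 0, 0, 0, 0.45, 0, 0, 0, 0, 0.48, 0, 0, 0, 0, 0.5]}}

```text
time: 10.35
tool_pos: [0.5551, 0.3035, 0.1466]
tool_rot: [0.0, 0.671, 0.741, 0.0]
contact_force: [1.0, -0.4, 0.5]
gripper_width: 0.5
grasp_force: 0.0
```

```bash
python3 - <<'E'
from deck import *
f,st=grab('wrist','w5'); to(0,0,0); cv2.imwrite('pics/w5c.png',cv2.resize(f['image'][60:380,140:500],None,fx=1.5,fy=1.5))
E
```

```text
pos [0.5551 0.3035 0.1465] tilt [ 0.  0. -1.] move [-247.2 -582.4  146.3] yang 0.099 spin None t 10.4 F [ 0.3 -0.7 -0.4] w 0.501 0.0
```

View pics/w5c.png

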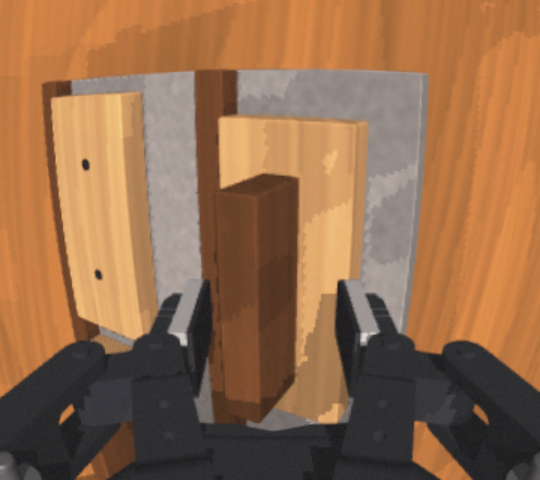

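Front_a now lies flat behind the upper cleat and the fingers are clear of it. Next is front_b.

Call:
{"fn": "move_arm", "kwargs": {"increments": [0, 0, -20, 0, 0.5, 0, 0, -30, 0, 0.5, 0, 0, -30, 0, 0.45, -28.6, -21.2, 0, 0, 0.45, -28.6, -21.2, 0, 0, 0.45, -28.6, -21.2, 0, 0, 0.45, -28.6, -21.2, 0, 0, 0.45, -28.6, -21.2, 0, 0, 0.45]}}

```text
time: 11.07
tool_pos: [0.4626, 0.1496, 0.2264]
tool_rot: [0.0, 0.671, 0.741, 0.0]
contact_force: [-0.0, -1.2, 1.4]
gripper_width: 0.45
grasp_force: 0.0
```

Call:
{"fn": "move_arm", "kwargs": {"increments": [0, 0, 20, 0, 0.45, 0, 0, 20, 0, 0.45, 0, 0, 0, 0, 0.45, 0, 0, 0, 0, 0.45]}}

```text
time: 11.4
tool_pos: [0.4628, 0.1505, 0.1856]
tool_rot: [-0.001, 0.671, 0.741, -0.001]
contact_force: [0.9, -0.2, 1.3]
gripper_width: 0.449
grasp_force: 0.0
```

```bash
python3 - <<'E'
from deck import *
p=np.load('deck.npy'); p[2]+=.003; np.save('deck2.npy',p); M,t=D(p)
f,st=grab('wrist','w6'); to(.4636,.1505,.089,.097)
im=f['image']; h=cv2.cvtColor(im,cv2.COLOR_BGR2HSV); d=load('w6')
for nm,lo,hi in (('light',(8,60,150),(24,170,255)),('dark',(0,60,20),(20,255,120))):
    m=cv2.inRange(h,lo,hi); n,l,s,c=cv2.connectedComponentsWithStats(m)
    print(nm,[(s[i].tolist(),c[i].round(0).tolist()) for i in range(1,n) if s[i,4]>700])
def uv(P):
    q=np.array(d['rotation']).T@(np.array(P)-d['eye']); th=np.arctan2(np.hypot(q[0],q[1]),q[2]); F=200/np.tan(np.radians(d['fov_y'])/2)
    return (np.array([d['cx'],d['cy']])+F*th*q[:2]/np.hypot(q[0],q[1]))
dr=im.copy()
for P in [(20,-26,48),(36,-26,48),(36,-26,16),(20,-116,48),(36,-116,48),(0,-6,16),(56,-6,16),(56,-6,0),(0,12,16),(56,12,16),(110,5,0),(110,-150,0),(166,5,16),(166,135,16)]:
    u=uv(M@np.array(P)/1e3+t); cv2.drawMarker(dr,tuple(int(round(z)) for z in u),(255,255,0),cv2.MARKER_CROSS,7,1); print(P,u.round(0))
cv2.imwrite('pics/w6d.png',cv2.resize(dr,(800,500)))
E
```

```text
pos [0.4637 0.1508 0.1868] tilt [-0. -0. -1.] move [-0.3 -0.1 97.8] yang 0.0992 spin 0.0022 t 11.45 F [ 0.3 -0.3 -0. ] w 0.454 0.0
light [([0, 0, 314, 360, 74682], [152.0, 144.0]), ([309, 0, 68, 102, 6856], [343.0, 51.0]), ([466, 0, 50, 126, 3514], [500.0, 67.0]), ([485, 0, 155, 363, 30362], [573.0, 164.0]), ([309, 123, 67, 149, 5052], [352.0, 183.0]), ([315, 274, 57, 69, 1412], [351.0, 311.0]), ([7, 315, 52, 85, 711], [31.0, 361.0])]
dark [([297, 0, 64, 288, 3689], [309.0, 154.0]), ([407, 0, 35, 296, 5293], [427.0, 144.0]), ([456, 0, 34, 95, 2623], [475.0, 45.0]), ([315, 149, 30, 113, 1661], [336.0, 200.0]), ([0, 184, 85, 145, 6395], [30.0, 260.0])]
(20, -26, 48) [310. 152.]
(36, -26, 48) [329. 153.]
(36, -26, 16) [347. 149.]
(20, -116, 48) [311. 260.]
(36, -116, 48) [328. 264.]
(0, -6, 16) [309. 123.]
(56, -6, 16) [370. 125.]
(56, -6, 0) [377. 125.]
(0, 12, 16) [309. 103.]
(56, 12, 16) [371. 103.]
(110, 5, 0) [442. 115.]
(110, -150, 0) [423. 290.]
(166, 5, 16) [515. 123.]
(166, 135, 16) [508. -45.]
```

View pics/w6d.png

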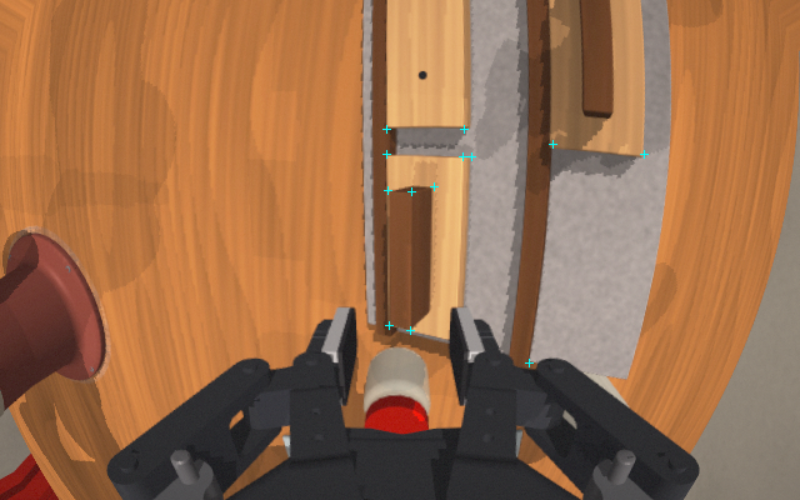

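The predicted markers land on front_b, the panel and front_a's corner at about (553,145) and (645,155) to within 1–2 mm. The deck model is confirmed, and front_a lies square behind the upper cleat. Now I'll grip front_b's tilted rail and lift while it aligns with the pads.

Call:
{"fn": "move_arm", "kwargs": {"increments": [0, 0.5, 30, 0, 0.38, 0, 0, 30, 0, 0.38, 0, 0, 22, 0, 0.38, 0, 0, 8, 0, 0.38, 0, 0, 4, 0, 0.38, 0, 0, 2, 0, 0.38, 0, 0, 0, 0, 0.38, 0, 0, 0, 0, 0.38]}}

```text
time: 12.12
tool_pos: [0.4655, 0.1511, 0.0924]
tool_rot: [0.001, 0.671, 0.741, 0.001]
contact_force: [0.1, 0.3, 0.6]
gripper_width: 0.381
grasp_force: 0.0
```

Call:
{"fn": "move_arm", "kwargs": {"increments": [0, 0, 0, 0, 0.32, 0, 0, 0, 0, 0.28, 0, 0, 0, 0, 0.25, 0, 0, 0, 0, 0.23, 0, 0, 0, 0, 0.23]}}

```text
time: 12.53
tool_pos: [0.4641, 0.1508, 0.091]
tool_rot: [-0.0, 0.671, 0.741, -0.0]
contact_force: [-2.5, -0.2, 4.7]
gripper_width: 0.231
grasp_force: 8.0
```

Call:
{"fn": "move_arm", "kwargs": {"increments": [0, 0, -1, 0, 0.21, 0, 0, -3, 0, 0.19, 0, 1, -4, 0, 0.15, 0, 2, -4, 0, 0.05, 0, 2, -5, 0, 0.05, 0, 2, -5, 0, 0.05, 0, 0, 0, 0, 0.05]}}

```text
time: 13.12
tool_pos: [0.4718, 0.1515, 0.1134]
tool_rot: [0.0, 0.671, 0.741, 0.001]
contact_force: [-0.2, 0.3, -0.9]
gripper_width: 0.174
grasp_force: 55.6
```

```bash
cat > look.py <<'E'
import sys
from deck import *
f,st=grab('wrist',sys.argv[1]); to(0,0,0)
h=cv2.cvtColor(f['image'],cv2.COLOR_BGR2HSV); m=cv2.inRange(h,(0,60,20),(20,255,120))
m2=cv2.inRange(h,(8,60,150),(24,170,255))
for v in (130,150,170,190,210,230): print(v,[[int(a) for a in np.flatnonzero(np.diff(np.r_[0,(x[v,290:420]>0).astype(int),0]))+290] for x in (m,m2)])
E
python3 look.py w7
```

```text
pos [0.4714 0.1515 0.1129] tilt [ 0.001  0.    -1.   ] move [-104.2 -484.2  112.6] yang 0.099 spin None t 13.1667 F [-0.1 -0.6 -1.8] w 0.165 55.6
130 [[290, 298], [301, 339]]
150 [[], [291, 392]]
170 [[290, 291, 322, 343], [291, 322, 345, 391]]
190 [[290, 291, 305, 306, 336, 350], [292, 304, 350, 390]]
210 [[290, 292, 305, 306, 336, 350], [292, 304, 350, 389]]
230 [[290, 293, 305, 307, 329, 330, 331, 332, 336, 349], [293, 304, 349, 388]]
```

Call:
{"fn": "move_arm", "kwargs": {"increments": [0, 0, -4, 0, 0.05, 0, 0, -6, 0, 0.05, 0, 0, -6, 0, 0.05, 0, 0, 0, 0, 0.05, 0, 0, 0, 0, 0.05]}}

```text
time: 13.58
tool_pos: [0.4715, 0.1515, 0.1293]
tool_rot: [0.0, 0.671, 0.741, 0.001]
contact_force: [0.2, 0.2, -1.2]
gripper_width: 0.173
grasp_force: 55.6
```

```bash
python3 look.py w8; python3 - <<'E'
import cv2,numpy as np
im=cv2.imread('pics/w8.png')
print(np.array([[int(x) for x in im[v,285:400:4].sum(1)//3] for v in (100,130,160,180,200,220,240)]))
E
```

```text
pos [0.4712 0.1515 0.1287] tilt [ 0.001  0.    -1.   ] move [-104.2 -483.9  128.4] yang 0.099 spin None t 13.6333 F [-0.2  0.2 -1.6] w 0.171 55.6
130 [[290, 294, 295, 298], [303, 341]]
150 [[], [291, 392]]
170 [[322, 343], [291, 322, 344, 391]]
190 [[290, 291, 305, 306, 320, 321, 332, 335, 336, 350], [292, 304, 350, 390]]
210 [[290, 292, 304, 306, 329, 331, 333, 334, 336, 350], [292, 304, 350, 389]]
230 [[290, 293, 305, 307, 316, 318, 322, 323, 326, 330, 331, 333, 336, 349], [293, 304, 349, 388]]
[[ 76  77  74  82  83  98 100 103 103 102 101  97  85  88  94  94  92  90
   91  88  86  89  92 145 143 142 139 140 138]
 [ 74  79  81  85 104 139 147 150 146 148 149 138 139 134 139 135 144 138
  141 142 143 139 142 151 141 141 142 143 142]
 [ 74  80 181 179 187 185 179 180 182 179 187 173 166 161 162 167 165 164
  157 157 161 167 179 175 174 178 162 147 146]
 [ 78  70 178 178 181 126  71  69  67  67  63  68  69  69  68  58  56 163
  155 158 160 178 178 174 176 177 136 141 142]
 [ 75  69 174 179 181  75  79  83  83  80  80  82  79  62  60  57  75 161
  156 160 162 180 175 171 176 179 138 146 138]
 [ 78  77 164 182 130  78  81  82  82  80  82  82  76  60  62  62  96 161
  157 161 165 177 169 172 176 160 145 141 146]
 [ 75  79 138 182 130  85  83  82  81  80  79  79  81  60  62  58 142 156
  157 166 177 174 170 191 190 134 141 146 149]]
```

```bash
cat > tilt.py <<'E'
from h import *
from scipy.optimize import least_squares
def fit(fn,cols,row,half=28,side=0):
    d=load(fn); T=np.array(d['T_tool_cam']); d['rotation']=T[:3,:3]; d['eye']=T[:3,3]
    L=np.array([(-half,16),(half,side),(-8,48),(8,48),(8,16)],float)
    E=[];K=[]
    for u in cols:
        e,k=ray(d,u,row); E.append(e[1:]*1e3); K.append(k[1:]/np.linalg.norm(k[1:]))
    def res(p):
        c,s=np.cos(p[2]),np.sin(p[2]) # tool y right, z down
        r=[]
        for (a,b),e,k in zip(L,E,K):
            P=np.array([p[0]+a*c-b*s, p[1]-a*s-b*c]); q=P-e; r.append(q[0]*k[1]-q[1]*k[0])
        return r
    f=least_squares(res,[0,30,.3]); return f.x[:2].round(1),np.degrees(f.x[2]).round(1),f.fun.round(1)
E
python3 - <<'E'
from tilt import *
for sd in (0,16):print(fit('w8',[291.5,390,305,336,350],200,side=sd))
E
```

```text
(array([13.2, 41.2]), np.float64(17.5), array([ 0.1, -0.4, -0.6,  0.3,  0.6]))
(array([13.4, 37.8]), np.float64(17.6), array([-0.1, -0.8, -0.7,  0.5,  1.1]))
```

Front_b is held rigidly but tilted about 17.5°. That is fine for placing, since its uphill edge will still touch first.

Call:
{"fn": "move_arm", "kwargs": {"increments": [0, 0, -8, 0, 0.05, 0, 0, -16, 0, 0.05, 0, 0, -20, 0, 0.05, 0, 0, -16, 0, 0.05, 0, 0, -8, 0, 0.05, 0, 4, 0, 0, 0.05, 0, 10, 0, 0, 0.05, 0, 16, 0, 0, 0.05]}}

```text
time: 14.3
tool_pos: [0.5002, 0.1544, 0.1954]
tool_rot: [-0.001, 0.671, 0.741, -0.001]
contact_force: [-0.1, 0.3, -1.2]
gripper_width: 0.159
grasp_force: 57.2
```

Call:
{"fn": "move_arm", "kwargs": {"increments": [-1, 20, 0, 0, 0.05, 0, 20, 0, 0, 0.05, 0, 15, 0, 0, 0.05, 0, 8, 0, 0, 0.05, 0, 3, 0, 0, 0.05, 0, 0, 0, 0, 0.05, 0, 0, 0, 0, 0.05]}}

```text
time: 14.88
tool_pos: [0.5659, 0.1599, 0.1957]
tool_rot: [-0.001, 0.671, 0.741, -0.001]
contact_force: [-0.6, 0.5, -1.8]
gripper_width: 0.163
grasp_force: 57.3
```

```bash
python3 look.py w9; python3 -c "
from deck import *
to(.5673,.1597,.1564,.097)"
```

```text
pos [0.5659 0.1599 0.196 ] tilt [-0.001 -0.    -1.   ] move [-103.1 -578.7  196.6] yang 0.0991 spin None t 14.9333 F [-0.2 -0.2 -1.7] w 0.164 57.3
130 [[348, 349], [315, 316, 317, 318, 321, 323, 408, 420]]
150 [[], [290, 385, 407, 409, 410, 420]]
170 [[318, 345], [290, 318, 346, 384, 406, 420]]
190 [[305, 307, 323, 324, 331, 346], [290, 305, 346, 383, 405, 420]]
210 [[305, 307, 330, 331, 333, 336, 337, 345], [290, 304, 346, 382, 403, 420]]
230 [[306, 308, 318, 319, 320, 322, 324, 327, 328, 334, 335, 336, 337, 345], [290, 305, 345, 381, 401, 420]]
pos [0.5659 0.1599 0.196 ] tilt [-0.001 -0.    -1.   ] move [-0.4  1.4 39.6] yang 0.0991 spin 0.0021 t 14.9333 F [-0.2 -0.2 -1.7] w 0.164 57.3
```

```bash
python3 - <<'E'
from tilt import *
for r in (335,337):print(fit('w9',[290,382.5,305,r,346],200))
E
```

```text
(array([10.9, 52.1]), np.float64(15.0), array([ 0. , -0.3, -0.4,  0.2,  0.5]))
(array([10.8, 51.1]), np.float64(14.1), array([-0.2, -0.3,  0. , -0.2,  0.6]))
```

Call:
{"fn": "move_arm", "kwargs": {"increments": [0, 3, 6, 0, 0.05, 0, 0, 10, 0, 0.05, 0, 0, 6, 0, 0.05, 0, 0, 2, 0, 0.05, 0, 0, 1, 0, 0.05]}}

```text
time: 15.35
tool_pos: [0.5687, 0.1601, 0.1699]
tool_rot: [-0.001, 0.671, 0.741, -0.001]
contact_force: [0.6, 0.1, -1.5]
gripper_width: 0.165
grasp_force: 57.3
```

Call:
{"fn": "move_arm", "kwargs": {"increments": [0, 0, 1.5, 0, 0.05, 0, 0, 1.5, 0, 0.05, 0, 0, 0, 0, 0.05]}}

```text
time: 15.6
tool_pos: [0.5697, 0.1603, 0.1684]
tool_rot: [-0.0, 0.671, 0.741, 0.0]
contact_force: [-0.1, 0.1, -1.5]
gripper_width: 0.162
grasp_force: 57.3
```

Call:
{"fn": "move_arm", "kwargs": {"increments": [0, 0, 1.5, 0, 0.05, 0, 0, 1.5, 0, 0.05, 0, 0, 0, 0, 0.05]}}

```text
time: 15.85
tool_pos: [0.5696, 0.1602, 0.1652]
tool_rot: [-0.0, 0.671, 0.741, -0.0]
contact_force: [0.2, 0.0, -1.0]
gripper_width: 0.161
grasp_force: 57.3
```

Call:
{"fn": "move_arm", "kwargs": {"increments": [0, 0, 1.5, 0, 0.05, 0, 0, 1.5, 0, 0.05, 0, 0, 0, 0, 0.05]}}

```text
time: 16.1
tool_pos: [0.5694, 0.1602, 0.162]
tool_rot: [-0.0, 0.671, 0.741, -0.0]
contact_force: [-1.0, -0.9, -1.5]
gripper_width: 0.167
grasp_force: 57.3
```

Call:
{"fn": "move_arm", "kwargs": {"increments": [0, 0, 1.5, 0, 0.05, 0, 0, 1.5, 0, 0.05, 0, 0, 0, 0, 0.05]}}

```text
time: 16.35
tool_pos: [0.5694, 0.1602, 0.159]
tool_rot: [-0.0, 0.671, 0.741, -0.0]
contact_force: [-0.1, -0.7, -0.5]
gripper_width: 0.169
grasp_force: 57.3
```

Call:
{"fn": "move_arm", "kwargs": {"increments": [0, 0, 1.5, 0, 0.05, 0, 0, 1, 0, 0.05, 0, 0, 0, 0, 0.05]}}

```text
time: 16.6
tool_pos: [0.5697, 0.1603, 0.1578]
tool_rot: [0.0, 0.671, 0.741, 0.0]
contact_force: [-2.1, -0.4, 3.3]
gripper_width: 0.167
grasp_force: 58.4
```

```bash
python3 look.py w10
```

```text
pos [0.5697 0.1603 0.1577] tilt [ 0.  0. -1.] move [-103.2 -582.8  157.7] yang 0.0991 spin None t 16.65 F [-2.8 -1.   3.7] w 0.16 58.6
130 [[290, 295, 344, 345, 346, 347, 348, 350, 351, 352], [418, 420]]
150 [[], [290, 385, 417, 420]]
170 [[318, 345], [290, 318, 345, 384, 416, 420]]
190 [[305, 307, 333, 334, 335, 346], [290, 305, 347, 383, 415, 420]]
210 [[305, 307, 321, 322, 324, 325, 330, 331, 332, 336, 337, 345], [290, 304, 346, 382, 413, 420]]
230 [[305, 308, 319, 320, 322, 323, 325, 327, 328, 329, 330, 332, 333, 336, 337, 345], [290, 304, 345, 381, 411, 420]]
```

```bash
cat > od.py <<'E'
from deck import *
M,t=D(np.load('deck2.npy'))
def ondeck(d,u,v,h=0):
    e,k=ray(d,u,v); n=M[:,2]; P=e+k*(((t-e)@n+h/1e3)/(k@n)); return ((P-t)@M*1e3).round(1)
E
python3 -c "
from od import *
d=load('w10')
for u,v in [(384.5,150),(383,190),(381,230)]: print(ondeck(d,u,v))
im=cv2.imread('pics/w10.png'); print(im[120:150:2,345].mean(1).round())"
```

```text
[167.4 -17.9   0. ]
[167.6 -41.9  -0. ]
[167.9 -67.5   0. ]
[ 95.  91.  93.  92.  92.  98. 135. 168. 166. 165. 165. 166. 166. 165.
 164.]
```

Call:
{"fn": "move_arm", "kwargs": {"increments": [0, 0, -2, 0, 0.05, 0, 3, 0, 0, 0.05, 0, 0, 1, 0, 0.05, 0, 0, 0, 0, 0.05]}}

```text
time: 16.98
tool_pos: [0.5722, 0.1606, 0.159]
tool_rot: [-0.001, 0.671, 0.741, -0.001]
contact_force: [-6.7, -1.0, 7.4]
gripper_width: 0.159
grasp_force: 59.0
```

Call:
{"fn": "move_arm", "kwargs": {"increments": [0, 0, 0, 0, 0.16, 0, -0.6, 0.5, 0, 0.17, 0, -0.6, 0.5, 0, 0.18, 0, -0.6, 0.5, 0, 0.19, 0, -0.6, 0.5, 0, 0.2, 0, -0.6, 0.5, 0, 0.21, 0, -0.6, 0.5, 0, 0.22, 0, -0.6, 0.5, 0, 0.23]}}

```text
time: 17.65
tool_pos: [0.5683, 0.1601, 0.1537]
tool_rot: [-0.0, 0.671, 0.741, -0.0]
contact_force: [0.2, -0.3, -0.4]
gripper_width: 0.23
grasp_force: 0.4
```

Call:
{"fn": "move_arm", "kwargs": {"increments": [0, -0.6, 0.5, 0, 0.24, 0, -0.6, 0.5, 0, 0.25, 0, -0.6, 0.5, 0, 0.265, 0, -0.6, 0, 0, 0.28, 0, -0.6, 0, 0, 0.3, 0, -0.6, 0, 0, 0.33, 0, -0.6, 0, 0, 0.36, 0, 0, 0, 0, 0.4]}}

```text
time: 18.32
tool_pos: [0.5643, 0.1597, 0.153]
tool_rot: [0.0, 0.671, 0.741, 0.0]
contact_force: [-0.1, -0.3, 0.4]
gripper_width: 0.4
grasp_force: 0.0
```

```bash
python3 look.py w11;python3 -c "
from od import *
d=load('w11'); im=cv2.imread('pics/w11.png'); h=cv2.cvtColor(im,cv2.COLOR_BGR2HSV); m=cv2.inRange(h,(8,60,150),(24,170,255))
for v in (140,170,200,230,260): print(v,[int(a) for a in np.flatnonzero(np.diff(np.r_[0,(m[v]>0).astype(int),0]))if 250<a<450])"
```

```text
pos [0.5643 0.1597 0.153 ] tilt [ 0.  0. -1.] move [-103.1 -577.4  152.9] yang 0.0991 spin None t 18.3667 F [0.4 0.1 0. ] w 0.403 0.0
130 [[290, 296, 355, 358], [296, 324]]
150 [[290, 294], [295, 392]]
170 [[290, 295, 315, 347], [295, 313, 348, 391]]
190 [[290, 320, 322, 347], [347, 390]]
210 [[290, 320, 322, 347], [347, 389]]
230 [[290, 320, 322, 346], [347, 387]]
140 [295, 392, 429]
170 [295, 313, 348, 391, 427]
200 [347, 389, 424]
230 [347, 387, 421, 423, 424, 425, 426]
260 [351, 355, 417, 448, 449]
```

```bash
python3 -c "
from od import *
d=load('w11')
for u,v,h in [(392,150,0),(390,190,0),(387,230,0),(295,150,16),(295,170,16),(347,190,16),(347,230,16)]: print(ondeck(d,u,v,h))"
```

```text
[165.3 -17.3  -0. ]
[165.3 -41.   -0. ]
[165.2 -66.2  -0. ]
[110.3 -19.3  16. ]
[110.1 -31.6  16. ]
[144.6 -39.9  16. ]
[145.3 -64.1  16. ]
```

Front_b lies at deck x 110–165.4, square and flat. Next is the tall front.

```bash
python3 -c "
from od import *
d=load('w1')
P=np.array([onz(d,200+a/2.5,50+b/2.5,.022)[:2] for a,b in [(191,117),(404,36),(449,170),(246,246)]])*1e3
print(P.round(1),P.mean(0),[np.linalg.norm(P[i]-P[i-1]).round(1) for i in range(4)])
for v in (P[1]-P[0],P[2]-P[3]): print(np.degrees(np.arctan2(v[1],v[0])))
Q=np.array([onz(d,200+a/2.5,50+b/2.5,.054)[:2] for a,b in [(240,160),(395,98),(403,117),(247,181)]])*1e3
print(Q.mean(0),np.degrees(np.arctan2(*(Q[1]-Q[0])[::-1])),[np.linalg.norm(Q[i]-Q[i-1]).round(1) for i in range(4)])
print(manip.state()['joint_pos'])
"
```

```text
[[ 562.7 -151.7]
 [ 654.  -244.6]
 [ 593.2 -299.9]
 [ 505.2 -210. ]] [ 578.78461199 -226.54188922] [np.float64(81.8), np.float64(130.3), np.float64(82.2), np.float64(125.8)]
-45.48148482793743
-45.61715679710259
[ 578.86177504 -224.86492836] -44.42969242373257 [np.float64(11.9), np.float64(88.7), np.float64(11.0), np.float64(89.8)]
[ 1.48980519e-01  2.22615321e-02  1.77774651e+00 -9.81704031e-06
  1.34130618e+00  4.99231465e-02]
```

Call:
{"fn": "move_arm", "kwargs": {"increments": [0, 0, -20, 0, 0.42, 0, 0, -40, 0, 0.45, 0, 0, -40, 0, 0.45, 0, 0, -40, 0, 0.45, -38.5, -2.4, 0, 0, 0.45, -38.5, -2.4, 0, 0, 0.45, -38.5, -2.4, 0, 0, 0.45, -38.5, -2.4, 0, 0, 0.45]}}

```text
time: 19.03
tool_pos: [0.5699, 0.0042, 0.2936]
tool_rot: [0.001, 0.671, 0.742, 0.0]
contact_force: [0.9, -0.5, -0.2]
gripper_width: 0.453
grasp_force: 0.0
```

Call:
{"fn": "move_arm", "kwargs": {"increments": [-38.5, -2.4, 0, 0, 0.45, -38.5, -2.4, 0, 0, 0.45, -38.5, -2.4, 0, 0, 0.45, -38.5, -2.4, 0, 0, 0.45, -38.5, -2.4, 0, 0, 0.45, -38.5, -2.4, 0, 0, 0.45, 0, 0, 30, -0.113, 0.45, 0, 0, 30, -0.113, 0.45]}}

```text
time: 19.7
tool_pos: [0.5796, -0.2291, 0.235]
tool_rot: [0.003, 0.583, 0.813, 0.0]
contact_force: [0.5, 0.4, -1.2]
gripper_width: 0.449
grasp_force: 0.0
```

Call:
{"fn": "move_arm", "kwargs": {"increments": [0, 0, 30, -0.113, 0.45, 0, 0, 30, -0.113, 0.45, 0, 0, 30, -0.113, 0.45, 0, 0, 25, -0.113, 0.45, 0, 0, 0, 0, 0.45, 0, 0, 0, 0, 0.45]}}

```text
time: 20.2
tool_pos: [0.5774, -0.2253, 0.1164]
tool_rot: [-0.002, 0.388, 0.922, 0.0]
contact_force: [-1.1, 0.2, -0.0]
gripper_width: 0.453
grasp_force: 0.0
```

```bash
python3 look.py w12; python3 - <<'E'
from od import *
to(.579,-.226,.034,.777)
d=load('w12'); im=cv2.imread('pics/w12.png'); h=cv2.cvtColor(im,cv2.COLOR_BGR2HSV)
m=cv2.inRange(h,(8,60,120),(30,200,255)); 
n,l,s,c=cv2.connectedComponentsWithStats(m)
for i in range(1,n):
    if s[i,4]>800: print(s[i].tolist(),c[i].round())
for v in (110,130,150,170,190,210,230): print(v,[int(a) for a in np.flatnonzero(np.diff(np.r_[0,(m[v,150:500]>0).astype(int),0]))+150])
E
```

```text
pos [ 0.5789 -0.226   0.1188] tilt [ 0.001 -0.    -1.   ] move [ 566.4 -255.8  118.4] yang 0.7743 spin None t 20.25 F [-0.  -0.2  0.8] w 0.452 0.0
130 [[], [290, 377]]
150 [[], [290, 377]]
170 [[312, 314, 330, 331, 333, 334], [290, 308, 335, 377]]
190 [[312, 314, 324, 327, 330, 331, 332, 334], [290, 310, 335, 376]]
210 [[312, 314, 323, 324, 326, 327], [290, 311, 335, 375, 408, 420]]
230 [[313, 316, 321, 330], [290, 297, 298, 312, 335, 375, 391, 420]]
pos [ 0.5789 -0.226   0.1188] tilt [ 0.001 -0.    -1.   ] move [-0.   0.1 84.8] yang 0.7743 spin -0.0027 t 20.25 F [-0.  -0.2  0.8] w 0.452 0.0
[0, 0, 192, 395, 28067] [ 80. 161.]
[340, 0, 175, 115, 9497] [448.  42.]
[539, 0, 101, 54, 3298] [597.  26.]
[268, 126, 110, 221, 17019] [326. 217.]
[376, 126, 264, 225, 35131] [527. 232.]
[413, 341, 53, 59, 865] [433. 369.]
110 [477, 484, 489, 500]
130 [268, 377, 472, 485, 493, 500]
150 [269, 377, 459, 467, 472, 473, 474, 478, 479, 481, 484, 485, 497, 500]
170 [270, 312, 314, 333, 334, 377]
190 [271, 312, 314, 324, 326, 332, 334, 376, 424, 456, 457, 459, 465, 466, 468, 469, 470, 500]
210 [272, 312, 314, 375, 408, 500]
230 [274, 313, 315, 322, 330, 375, 391, 500]
```

```bash
python3 - <<'E'
from od import *
d=load('w12'); M2=q2m(d['s']['tool_rot']); tp=np.array(d['s']['tool_pos'])
for u,v,z in [(270,127,.022),(376,127,.022),(274,230,.022),(375,230,.022),(313,190,.054),(335,190,.054),(313,230,.054),(335,230,.054)]: print((M2.T@(onz(d,u,v,z)-tp)*1e3).round(1))
E
```

```text
[ 64.  -39.2  94.6]
[64.  41.7 94.5]
[-20.  -39.4  94.3]
[-20.1  44.4  94.2]
[22.4 -5.7 62.5]
[22.4  9.3 62.4]
[-6.9 -6.  62.4]
[-6.9  9.6 62.3]
```

Call:
{"fn": "move_arm", "kwargs": {"increments": [-1, 1.7, 35, 0, 0.45, 0, 0, 30, 0, 0.45, 0, 0, 14, 0, 0.45, 0, 0, 4, 0, 0.45, 0, 0, 0, 0, 0.45, 0, 0, 0, 0, 0.25, 0, 0, 0, 0, 0.1, 0, 0, 0, 0, 0.05]}}

```text
time: 20.92
tool_pos: [0.5823, -0.2263, 0.038]
tool_rot: [0.003, 0.387, 0.922, -0.0]
contact_force: [0.1, 1.3, 4.2]
gripper_width: 0.169
grasp_force: 62.1
```

Call:
{"fn": "move_arm", "kwargs": {"increments": [0, 0, 0, 0, 0.05, 0, 0, 0, 0, 0.05]}}

```text
time: 21.08
tool_pos: [0.5823, -0.2263, 0.038]
tool_rot: [0.002, 0.387, 0.922, -0.0]
contact_force: [-1.1, -0.2, 6.1]
gripper_width: 0.17
grasp_force: 62.2
```

Call:
{"fn": "move_arm", "kwargs": {"increments": [0, 0, -10, 0, 0.05, 0, 0, -25, 0, 0.05, 0, 0, -38, 0, 0.05, 0, 0, -38, 0, 0.05, 0, 0, -38, 0, 0.05, 0, 0, -38, 0, 0.05, 0, 0, -38, 0, 0.05, 0, 0, -25, 0, 0.05]}}

```text
time: 21.75
tool_pos: [0.5808, -0.2255, 0.2902]
tool_rot: [0.003, 0.387, 0.922, -0.0]
contact_force: [-0.1, -0.8, -1.0]
gripper_width: 0.168
grasp_force: 61.2
```

```bash
python3 look.py w13; python3 - <<'E'
from od import *
print('contact TCP targets');
u=np.array([np.cos(.097),np.sin(.097),0])
P=M@np.array([88,-72,0])/1e3+t; print(P, P-u*.042)
E
```

```text
pos [ 0.5826 -0.2264  0.2958] tilt [ 0.012 -0.006 -1.   ] move [ 573.7 -257.8  287.5] yang 0.777 spin None t 21.8 F [ 1.  -0.4  3. ] w 0.169 61.3
130 [[404, 406], [290, 403]]
150 [[403, 405], [290, 402]]
170 [[306, 338], [290, 305, 338, 407, 408, 417, 418, 420]]
190 [[303, 306, 338, 340], [290, 303, 341, 409, 410, 420]]
210 [[304, 307, 339, 340], [290, 304, 341, 405, 406, 408, 409, 414, 415, 417, 418, 420]]
230 [[305, 307, 338, 340], [290, 304, 340, 399, 400, 404, 405, 406, 407, 409, 410, 420]]
contact TCP targets
[0.5357848  0.15665743 0.0854973 ] [0.49398223 0.15258982 0.0854973 ]
```

Call:
{"fn": "move_arm", "kwargs": {"increments": [15, 9, 0, 0, 0.05, 30, 18.2, 0, 0, 0.05, 30, 18.2, 0, 0, 0.05, 30, 18.2, 0, 0, 0.05, 30, 18.2, 0, 0, 0.05, 30, 18.2, 0, 0, 0.05, 30, 18.2, 0, 0, 0.05, 30, 18.2, 0, 0, 0.05]}}

```text
time: 22.47
tool_pos: [0.5178, 0.0328, 0.2831]
tool_rot: [-0.001, 0.387, 0.922, -0.0]
contact_force: [1.0, 0.3, -1.1]
gripper_width: 0.171
grasp_force: 61.2
```

Call:
{"fn": "move_arm", "kwargs": {"increments": [30, 18.2, 0, 0, 0.05, 30, 18.2, 0, 0, 0.05, 30, 18.2, 0, 0, 0.05, 18, 10.3, 0, 0, 0.05, 0, 0, 10, 0.113, 0.05, 0, 0, 20, 0.113, 0.05, 0, 0, 20, 0.113, 0.05]}}

```text
time: 23.05
tool_pos: [0.4893, 0.1543, 0.2337]
tool_rot: [-0.0, 0.538, 0.843, -0.0]
contact_force: [0.0, -0.8, -1.9]
gripper_width: 0.169
grasp_force: 61.2
```

Call:
{"fn": "move_arm", "kwargs": {"increments": [0, 0, 20, 0.113, 0.05, 0, 0, 20, 0.113, 0.05, 0, 0, 10, 0.115, 0.05, 0, 0, 0, 0, 0.05, 0, 0, 0, 0, 0.05, 0, 0, 0, 0, 0.05]}}

```text
time: 23.55
tool_pos: [0.4903, 0.1535, 0.1853]
tool_rot: [0.0, 0.671, 0.741, 0.0]
contact_force: [0.2, -0.2, -1.1]
gripper_width: 0.169
grasp_force: 61.1
```

```bash
python3 look.py w14; python3 -c "
from od import *
to(.4925,.1524,.1167,.097)"
```

```text
pos [0.4907 0.1535 0.1859] tilt [ 0.001  0.    -1.   ] move [-104.2 -503.8  185.2] yang 0.0991 spin None t 23.6 F [-0.4 -0.3 -1.7] w 0.164 61.1
130 [[403, 418], [290, 403]]
150 [[402, 403], [290, 402, 403, 420]]
170 [[307, 338], [290, 306, 339, 400, 402, 420]]
190 [[303, 307, 308, 309, 327, 329, 331, 333, 334, 336, 339, 340, 400, 402, 415, 416, 418, 420], [290, 303, 341, 399]]
210 [[304, 307, 308, 309, 310, 311, 319, 321, 322, 323, 324, 327, 329, 331, 332, 334, 335, 337, 338, 340, 399, 400, 413, 414, 416, 420], [290, 304, 341, 398]]
230 [[304, 311, 319, 340, 397, 398, 411, 412, 415, 418], [290, 304, 340, 397]]
pos [0.4907 0.1535 0.1859] tilt [ 0.001  0.    -1.   ] move [-1.3  1.6 69.2] yang 0.0991 spin 0.0021 t 23.6 F [-0.4 -0.3 -1.7] w 0.164 61.1
```

Call:
{"fn": "move_arm", "kwargs": {"increments": [-1.3, 1.6, 15, 0, 0.05, 0, 0, 22, 0, 0.05, 0, 0, 16, 0, 0.05, 0, 0, 6, 0, 0.05, 0, 0, 2, 0, 0.05, 0, 0, 0, 0, 0.05]}}

```text
time: 24.1
tool_pos: [0.4925, 0.1522, 0.1246]
tool_rot: [0.0, 0.672, 0.741, 0.0]
contact_force: [0.1, -0.0, -1.1]
gripper_width: 0.167
grasp_force: 61.1
```

Call:
{"fn": "move_arm", "kwargs": {"increments": [0, 0, 2, 0, 0.05, 0, 0, 1.5, 0, 0.05, 0, 0, 0, 0, 0.05]}}

```text
time: 24.35
tool_pos: [0.4927, 0.1522, 0.1212]
tool_rot: [0.0, 0.672, 0.741, 0.001]
contact_force: [0.3, -0.6, -2.2]
gripper_width: 0.164
grasp_force: 61.1
```

Call:
{"fn": "move_arm", "kwargs": {"increments": [0, 0, 1.5, 0, 0.05, 0, 0, 1.5, 0, 0.05, 0, 0, 0, 0, 0.05]}}

```text
time: 24.6
tool_pos: [0.492, 0.1521, 0.1172]
tool_rot: [-0.0, 0.672, 0.741, -0.0]
contact_force: [-0.5, -0.4, -1.7]
gripper_width: 0.169
grasp_force: 61.1
```

Call:
{"fn": "move_arm", "kwargs": {"increments": [0, 0, 1.5, 0, 0.05, 0, 0, 1, 0, 0.05, 0, 0, 0, 0, 0.05]}}

```text
time: 24.85
tool_pos: [0.4922, 0.1522, 0.1162]
tool_rot: [-0.0, 0.672, 0.741, -0.0]
contact_force: [-4.4, 0.3, 5.1]
gripper_width: 0.172
grasp_force: 62.1
```

```bash
python3 -c "
from od import *
f,s=grab('wrist','w15'); to(.4925,.1524,.1167,.097)
d=load('w15'); h=cv2.cvtColor(f['image'],cv2.COLOR_BGR2HSV); m=cv2.inRange(h,(8,60,150),(24,170,255))
for v in (140,150,160,180,200,220): print(v,[int(a) for a in np.flatnonzero(np.diff(np.r_[0,(m[v]>0).astype(int),0]))if 230<a<480])
for u in (290,350,370): print(u,[int(a) for a in np.flatnonzero(np.diff(np.r_[0,(m[:,u]>0).astype(int),0])) if a<200])"
```

```text
pos [0.4923 0.1522 0.1162] tilt [-0. -0. -1.] move [ 0.2  0.2 -0.5] yang 0.0971 spin 0.0001 t 24.9 F [-4.  -0.1  5.9] w 0.17 62.1
140 [232, 402, 434]
150 [231, 232, 402, 434]
160 [231, 232, 401, 433]
180 [231, 304, 341, 401, 432]
200 [231, 232, 242, 243, 303, 341, 399, 430, 449, 463, 465]
220 [304, 340, 397, 428, 438]
290 [0, 37, 44, 96, 125]
350 [124]
370 [125]
```

The tall front touched down exactly where predicted. Now a slow guided release, following the rail downward.

Call:
{"fn": "move_arm", "kwargs": {"increments": [0, 0, 0, 0, 0.16, 0, 0, 0.5, 0, 0.17, 0, -0.6, 0.9, 0, 0.18, 0, -0.6, 0.9, 0, 0.19, 0, -0.6, 0.9, 0, 0.2, 0, -0.6, 0.9, 0, 0.21, 0, -0.6, 0.9, 0, 0.22, 0, -0.6, 0.9, 0, 0.23]}}

```text
time: 25.57
tool_pos: [0.4883, 0.1517, 0.1085]
tool_rot: [-0.0, 0.672, 0.741, -0.0]
contact_force: [-0.8, -0.2, -0.8]
gripper_width: 0.229
grasp_force: 0.6
```

Call:
{"fn": "move_arm", "kwargs": {"increments": [0, -0.6, 0.9, 0, 0.24, 0, -0.6, 0.9, 0, 0.25, 0, -0.6, 0.9, 0, 0.26, 0, -0.6, 0.9, 0, 0.27, 0, -0.6, 0.9, 0, 0.28, 0, -0.6, 0.9, 0, 0.29, 0, -0.6, 0.9, 0, 0.3, 0, -0.6, 0.9, 0, 0.31]}}

```text
time: 26.23
tool_pos: [0.4839, 0.1513, 0.1019]
tool_rot: [0.0, 0.672, 0.741, 0.0]
contact_force: [0.3, 0.2, -0.0]
gripper_width: 0.31
grasp_force: 0.2
```

Call:
{"fn": "move_arm", "kwargs": {"increments": [0, -0.6, 0.5, 0, 0.32, 0, -0.6, 0, 0, 0.33, 0, -0.6, 0, 0, 0.34, 0, -0.6, 0, 0, 0.35, 0, 0, 0, 0, 0.37, 0, 0, 0, 0, 0.39, 0, 0, 0, 0, 0.41, 0, 0, 0, 0, 0.43]}}

```text
time: 26.9
tool_pos: [0.4815, 0.1511, 0.1014]
tool_rot: [0.0, 0.672, 0.741, 0.0]
contact_force: [0.0, 0.2, 0.1]
gripper_width: 0.427
grasp_force: 0.0
```

```bash
cat > chk.py <<'E'
import sys
from od import *
n=sys.argv[1]; f,s=grab('wrist',n); to(0,0,0)
d=load(n); h=cv2.cvtColor(f['image'],cv2.COLOR_BGR2HSV); m=cv2.inRange(h,(8,60,150),(24,170,255))
for v in (110,140,160,180,200,220):
    e=[int(a) for a in np.flatnonzero(np.diff(np.r_[0,(m[v]>0).astype(int),0]))if 230<a<560]
    print(v,[(a,ondeck(d,a,v,0)[:2].tolist(),ondeck(d,a,v,16)[:1].tolist()) for a in e][:8])
E
python3 chk.py w16
```

```text
pos [0.4815 0.1511 0.1014] tilt [ 0.  0. -1.] move [-103.8 -493.9  101.3] yang 0.097 spin None t 26.95 F [-0.1 -0.3 -0.7] w 0.427 0.0
110 [(240, [-39.6, 5.8], [-24.8]), (241, [-38.7, 5.8], [-23.9]), (251, [-29.2, 5.4], [-15.4]), (469, [110.2, 7.4], [110.5]), (487, [119.6, 8.3], [119.0]), (515, [134.4, 9.9], [132.4]), (517, [135.4, 10.0], [133.3]), (519, [136.5, 10.2], [134.3])]
140 [(232, [-48.8, -15.9], [-33.0]), (233, [-47.7, -15.9], [-32.1]), (252, [-29.1, -15.7], [-15.3]), (272, [-11.5, -15.3], [0.6]), (417, [83.2, -10.6], [86.1])]
160 [(253, [-29.0, -29.9], [-15.2]), (273, [-11.2, -28.8], [0.9]), (416, [83.2, -21.4], [86.2]), (464, [109.2, -18.6], [109.6])]
180 [(254, [-29.0, -44.3], [-15.2]), (273, [-11.8, -42.7], [0.3]), (290, [2.2, -41.3], [13.0]), (345, [41.5, -37.2], [48.5]), (415, [83.4, -32.4], [86.3]), (463, [109.7, -29.2], [110.1])]
200 [(231, [-54.1, -62.6], [-37.9]), (232, [-53.0, -62.5], [-36.8]), (255, [-29.1, -59.3], [-15.3]), (274, [-11.7, -56.9], [0.4]), (291, [2.6, -54.9], [13.3]), (345, [41.8, -49.6], [48.7]), (413, [83.2, -43.9], [86.1]), (460, [109.3, -40.2], [109.7])]
220 [(256, [-29.5, -74.8], [-15.7]), (275, [-11.7, -71.7], [0.4]), (291, [2.0, -69.3], [12.8]), (344, [41.4, -62.5], [48.4]), (411, [83.1, -55.7], [86.0]), (458, [109.7, -51.5], [110.1]), (468, [115.2, -50.6], [115.1]), (471, [116.9, -50.4], [116.6])]
```

The tall front spans deck x 0.4–83.2, flat and square. I'll retreat and do a final numeric check.

Call:
{"fn": "move_arm", "kwargs": {"increments": [0, 0, -10, 0, 0.43, 0, 0, -30, 0, 0.43, 0, 0, -40, 0, 0.43, 0, 0, -40, 0, 0.43, 0, 0, -40, 0, 0.43, 0, 0, -30, 0, 0.43, 0, 0, 0, 0, 0.43, 0, 0, 0, 0, 0.43]}}

```text
time: 27.62
tool_pos: [0.4826, 0.1513, 0.2951]
tool_rot: [0.002, 0.672, 0.741, 0.002]
contact_force: [-0.1, -0.4, -1.1]
gripper_width: 0.43
grasp_force: 0.0
```

```bash
sed -i 's/(110,140,160,180,200,220)/(20,60,100,150,190)/' chk.py; python3 chk.py w17 | cut -c1-700
```

```text
pos [0.4816 0.1511 0.2923] tilt [ 0.002  0.    -1.   ] move [-103.8 -494.5  291.5] yang 0.0969 spin None t 27.6667 F [ 0.6 -0.9 -0.9] w 0.431 0.0
20 [(231, [-121.5, 148.0], [-106.0]), (239, [-105.3, 144.2], [-90.5]), (240, [-103.3, 143.7], [-88.7]), (251, [-82.3, 139.0], [-68.7]), (252, [-80.5, 138.6], [-66.9]), (261, [-64.3, 135.2], [-51.5]), (262, [-62.6, 134.8], [-49.8]), (264, [-59.1, 134.1], [-46.5])]
60 [(245, [-92.6, 80.6], [-78.4]), (246, [-90.7, 80.3], [-76.6]), (260, [-65.3, 76.9], [-52.5]), (261, [-63.6, 76.7], [-50.8]), (270, [-48.3, 74.7], [-36.2]), (271, [-46.6, 74.5], [-34.7]), (272, [-45.0, 74.3], [-33.1]), (276, [-38.4, 73.5], [-26.9])]
100 [(247, [-89.4, 22.3], [-75.4]), (248, [-87.5, 22.2], [-73.6]), (266, [-55.4, 20.3], [-43.0]), (268, [-52.0, 20.2], [-39.8]), (269, [-50.4, 20.1], [-38.2]), (271, [-47.0, 19.9], [-35.0]), (282, [-29.2, 19.1], [-18.0]), (295, [-9.2, 18.3], [1.0])]
150 [(232, [-122.7, -50.5], [-107.1]), (234, [-118.5, -50.4], [-103.1]), (244, [-98.2, -49.8], [-83.8]), (245, [-96.3, -49.7], [-81.9]), (254, [-79.1, -49.1], [-65.6]), (255, [-77.3, -49.0], [-63.8]), (259, [-69.9, -48.8], [-56.9]), (260, [-68.1, -48.7], [-55.1])]
190 [(236, [-119.6, -112.2], [-104.1]), (237, [-117.4, -111.9], [-102.1]), (246, [-98.7, -109.8], [-84.3]), (247, [-96.7, -109.6], [-82.4]), (252, [-86.8, -108.4], [-72.9]), (253, [-84.8, -108.2], [-71.1]), (259, [-73.4, -106.9], [-60.1]), (260, [-71.5, -106.7], [-58.3])]
```

```bash
python3 - <<'E'
from od import *
d=load('w17'); im=cv2.imread('pics/w17.png'); h=cv2.cvtColor(im,cv2.COLOR_BGR2HSV); m=cv2.inRange(h,(8,60,150),(24,170,255))
for v in (20,50,80,95,130,150,170,190):
    e=[int(a) for a in np.flatnonzero(np.diff(np.r_[0,(m[v]>0).astype(int),0]))]
    o=[(ondeck(d,a,v,0)[:2].tolist(),ondeck(d,a,v,16)[0].tolist()) for a in e]
    print(v,[x for x in o if -5<x[1]<175])
E
```

```text
20 [([-9.2, 124.6], 1.0), ([55.7, 115.2], 62.8), ([105.6, 110.5], 110.3), ([118.2, 109.8], 122.3), ([141.8, 108.8], 144.8), ([165.9, 108.5], 167.8)]
50 [([-10.5, 83.8], -0.2), ([55.5, 77.3], 62.6), ([106.2, 74.6], 110.9), ([116.5, 74.3], 120.7), ([142.2, 74.0], 145.2), ([166.1, 74.3], 168.0)]
80 [([-10.5, 44.3], -0.3), ([55.5, 40.9], 62.6), ([106.2, 40.1], 110.9), ([116.5, 40.1], 120.7), ([142.1, 40.6], 145.1), ([166.0, 41.5], 167.9)]
95 [([-9.1, 24.8], 1.0), ([55.5, 23.0], 62.6), ([106.3, 23.1], 111.0), ([125.7, 23.6], 129.4), ([141.2, 24.1], 144.3), ([166.3, 25.3], 168.1)]
130 [([-9.6, -20.2], 0.6), ([83.3, -17.5], 89.1), ([105.9, -16.3], 110.6), ([165.4, -12.2], 167.3)]
150 [([-10.1, -46.2], 0.1), ([6.4, -45.4], 15.8), ([41.5, -43.4], 49.2), ([83.8, -40.6], 89.5), ([105.5, -39.0], 110.2), ([118.3, -38.0], 122.4), ([142.2, -35.9], 145.2), ([165.5, -33.8], 167.4)]
170 [([-10.7, -72.6], -0.4), ([6.1, -71.2], 15.5), ([41.6, -68.1], 49.4), ([84.4, -64.1], 90.2), ([106.4, -62.0], 111.0), ([117.0, -60.9], 121.2), ([142.4, -58.2], 145.4), ([165.9, -55.6], 167.8)]
190 [([-9.8, -99.6], 0.4), ([7.1, -97.6], 16.6), ([41.8, -93.5], 49.5), ([84.0, -88.3], 89.8), ([106.3, -85.6], 111.0), ([117.1, -84.2], 121.3), ([142.9, -81.0], 145.8), ([165.6, -78.1], 167.5)]
```

All three fronts measure flat, square and against their cleats, and the panel has not moved. I'm handing the job in.

```bash
python3 -c "
from plant import manip
print(manip.job_done())"
```

```text
the job is handed in; nothing more can be done
None
```

I handed the job in at about 28 s: both narrow fronts lie side by side behind the upper cleat and the tall front lies behind the lower one. The last wrist picture measured all three flat, square and within about 1 mm of their cleats, with the panel unmoved; the hand-in returned no verdict.

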